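Put the specimens on their holders

ROBOT

A 6-joint arm with a two-finger parallel gripper is mounted at the origin on a cart in front of the work surface, level with it; the furniture and walls round the work are solid. World frame = base frame: x ahead of the robot, y to its left, z up, the work surface at z = 0. Lengths are in m, angles in rad, forces in N, time in s.
With the tool pointing down it reaches from about 0.225 to 0.725 m from the base axis. Payload 3.1 kg.
Tool frame: the origin (TCP) lies midway between the tips of the shut fingers; the grasp point (between the pads) lies 19 mm behind it; z points along the fingers, y is the direction in which the jaws open and shut (so a half turn about z gives the same grasp; the last joint's range is limited). The gripper opens to 85 mm and grips with 20 to 120 N. Pads are 22 mm wide; open, the fingers measure 114 mm over their backs; the gripper's body (76 mm by 85 mm) begins 54 mm behind the grasp point. The pads swing forward as they close: fully open they stand 13 mm farther back than shut.
Start: joints at [1.047, 0.048, 0.099, 1.622, 0, 1.443], TCP at [0.202, 0.484, 0.211] pointing down, gripper open.
Joint ranges: [-2.91, 2.91], [-0.99, 1.94], [-1.21, 1.42], [-2.12, 2.29], [-1.49, 1.47], [-3.14, 3.14]. Speed limits (rad/s): [2.79, 2.79, 3.14, 3.14, 3.14, 3.14].

INTERFACE

Orientations are given as a rotation vector (axis times angle).
In Python, from rig import monitor, eyes, order gives the robot as it stands. The module is installed in compiled form; this text tells all that it offers.
- The arm moves only by the tool drive_tool, never from a script. Its argument "targets" is text: rows parted by semicolons, each of 7 numbers parted by spaces: the opening, from -1 (shut) to 1 (fully open), then the shift along the tool's x, y, z scaled (see below), then the turn, a rotation vector about the tool's x, y, z scaled (see below). In form: fingers x y z wx wy wz; .... A call has exactly 8 rows; each row is the pose to reach, as a shift and turn from the pose commanded when the call began, along the tool's axes at that moment, turning the shorter way round; what a row does not reach only later rows make up. The controller multiplies each number of a shift by 0.8 m and each number of a turn by 360 degrees. A row lasts 1/10 s, in which the tool goes at most 50 mm and 8.59 degrees, less where a joint would pass 70% of its speed; a pose out of reach is approached as far as the arm can. A call with a number of a shift or a turn outside -1 to 1 is refused whole. A call with a gripper value outside its range is refused whole. The fingers move at their own pace and stop on an object; "grip_force" is the grip in N (left out, the last holds). Time passes only in rows, so rows that repeat a pose let the fingers close, or fill a call up. It gives the time, the measured TCP pose, the force and the opening at its end, in the units of the state.
- monitor.get_obs(): the state, without advancing time (a new reading comes with each control period).
- eyes.grab_frame(name): name is "scene" or "top" or "wrist"; returns a dict with "image" (420x560x3 uint8, blue, green, red), "depth" (420x560 float32, m along the optical axis (not along the pixel's ray), 0 where there is no reading), "intrinsics" (3x3 intrinsics, pixels), "k1" (the pictures are not rectified: a ray, as slopes to the right and down, at radius r is drawn at 1 + k1 r^2 times it, then the intrinsics apply), "world_to_cam" (4x4, takes a point from world to camera coordinates); the wrist camera has in their place "tool_from_camera" (4x4, takes a point from camera to tool coordinates, whose origin is the TCP and whose axes are the flange's). Camera axes: x right, y down, z forward; pixel columns grow to the right and rows downward; lengths in m; the calibration is good to about 2 mm. A picture is of the moment at which its call begins: read the wrist's pose just before it.
- order.finish_job(): hands the job in, once; it reports no verdict.
The state is a dict: "clock": time; "joints": joint angles; "joint_velocities": joint speeds; "tau": joint torques, N m; "eef_pos": TCP position; "orientation": TCP orientation; "ft_force": force on the tool from outside, world axes, zero at the start; "ft_torque": the same for the moment, N m; "opening": finger opening in m.
Only numpy, scipy, OpenCV 4.12 (cv2) and the standard library are available. Lean on these libraries where they do the work, as an engineer would, in place of code of your own. Each camera call takes 0.05 s, during which the arm holds its last target.

TASK

Set the hardness specimens out on their holders: the gear in the middle of the round metal plate, the bearing ring over the upright post and down on its base, the dark turned pin upright in the hole of the socket block, and the steel reference disc that lies under the bearing ring flat in the middle of the square wooden plate. Leave the other reference disc and the grease tin where they are.

Things in the scene. Friction and masses are not known exactly. Their poses are not given: they have to be found in the camera images.
- gear: Bare steel spur gear lying flat, 60 mm across the teeth, 14 mm thick. Origin at the centre of its underside, z up. Loose, 0.2 kg. It may be gripped across the teeth from any side.
- bearing_ring: Bare steel bearing ring lying flat, outer diameter 52 mm, hole 34 mm, 15 mm high. Origin at the centre of its underside, z up. Loose, 0.14 kg. At the start it lies on top of the reference disc ref_disc.
- turned_pin: Dark turned pin standing upright, 63 mm high: lower 43 mm is 25 mm in diameter, upper 20 mm is 16 mm in diameter. Origin at the centre of its underside, z up. Loose, 0.16 kg.
- ref_disc: Pale steel reference disc, diameter 64 mm, 12 mm thick, with a few tiny dents on top: the one with the bearing ring lying on it at the start, so that only its margin shows. Origin at the centre of its underside, z up. Loose, 0.3 kg. This is the disc to move.
- other_disc: A second disc like ref_disc (diameter 64 mm, 12 mm thick) that lies alone with nothing on it; it stays where it is. Origin at the centre of its underside.
- grease_tin: Low round tin, diameter 64 mm, 31 mm high, mottled metal lid on a green body; it stays where it is. Origin at the centre of its underside.
- round_plate: Round aluminium plate, diameter 80 mm, 10 mm thick, with a thin dark circle on its flat top; fixed to the bench. Holder of the gear. Origin on the bench under its centre, top 10 mm above it. All things and holders stand mixed between the green and the cream tester, gaps of 20 mm or more; which is where changes.
- square_plate: Square wooden plate 78 x 78 mm, 10 mm thick, with a grey felt circle on its flat top and four corner screws; fixed to the bench. Holder of the reference disc. Origin on the bench under its centre, top 10 mm above the origin.
- ring_post: Square grey base 68 x 68 mm, 10 mm thick, with an upright steel post of 18 mm diameter in its middle that ends in a tapered tip 50 mm above the bench; fixed. Holder of the bearing ring. Origin on the bench under the post's axis. The cream tester stands right of y = 0.03, the spokes on it 0.22 to 0.26 m high.
- pin_socket: Pale wooden block 68 x 68 mm, 25 mm high, with one round hole of 41 mm diameter, 15 mm deep (its floor is 10 mm above the bench), in the middle of its top; fixed. Holder of the turned pin. Origin on the bench under the hole's axis. The green tester stands beyond y = 0.38, x = 0.45; its round table hangs 0.37 m up there: come in round its front too.
There are look-alikes about, which are no part of the job. Leave any purple or turquoise look-alike of the ref_disc alone.

How it is judged:
By the outcome, as a careful person would: the job done as asked, in the order asked, and still so for the second after the job is handed in, with the robot touching nothing.
It also fails if it takes over 93 s, if anything falls off the work surface, if the arm or the gripper's body presses on something with over 40 N, if the wrist force passes 120 N, or if a joint passes its speed limit or range.

## Working session

There is one attempt and no reset: what is moved stays moved. The work goes in short steps, Python scripts to look and compute and a tool call to move; the robot and the scene stay as the last step left them, time stands still between calls to the robot, and variables do not carry over. Pictures are saved under pics/ and viewed, and the job is handed in when it is done.

Besides the shell and the picture viewer there is one more tool, called after "Call:" as a command line: name --argument value ..., lists and objects as JSON in quotes. drive_tool: Moves the arm, as the interface text tells. Shifts and turns lie within -1 to 1; 1 stands for 0.8 m of shift or 360 degrees of turn. Its arguments: {"type":"object","properties":{"targets":{"type":"string"},"grip_force":{"type":"number"}},"required":["targets"]}

```bash
mkdir -p pics; ls
python3 - <<'E'
from rig import monitor, eyes, order
import cv2,numpy as np
print(monitor.get_obs())
for n in ("scene","top","wrist"):
    f=eyes.grab_frame(n); cv2.imwrite(f"pics/a_{n}.png",f["image"]); np.savez(f"pics/a_{n}.npz",**f)
    print(n,{k:v for k,v in f.items() if k not in("image","depth")}, (f["depth"]>0).mean())
E
```

```text
pics
{'clock': 0.0, 'joints': array([ 1.04719524e+00,  4.87459883e-02,  9.75883111e-02,  1.62199524e+00,
       -1.79598993e-05,  1.44302797e+00]), 'joint_velocities': array([-0.00163017,  0.00185981, -0.00025988,  0.00093639, -0.0015983 ,
       -0.00090162]), 'tau': array([ 4.54809760e-04, -3.38788104e+01,  3.20013034e+01,  2.04708602e-02,
        1.06579303e-04,  6.63457897e-06]), 'eef_pos': array([0.20209667, 0.48382722, 0.20931492]), 'orientation': array([-0.61757597, -3.07953923,  0.00351533]), 'ft_force': array([-0.43976819, -0.00612791,  0.04028168]), 'ft_torque': array([ 0.03033208, -0.04026262,  0.05807986]), 'opening': 0.08506985352479496}
scene {'intrinsics': array([[418.59739017,   0.        , 278.72338842],
       [  0.        , 418.59739017, 203.11143318],
       [  0.        ,   0.        ,   1.        ]]), 'k1': -0.027823208835685297, 'world_to_cam': array([[-0.55394809, -0.8325019 ,  0.0090612 ,  0.3857064 ],
       [-0.33418815,  0.21237463, -0.91826755,  0.23620709],
       [ 0.76253511, -0.5117007 , -0.39585678,  0.83979833],
       [ 0.        ,  0.        ,  0.
[... 412 characters left out ...]
99188, -0.98274749,  0.85786086],
       [ 0.        ,  0.        ,  0.        ,  1.        ]])} 0.9960289115646258
wrist {'intrinsics': array([[364.96488857,   0.        , 284.01116016],
       [  0.        , 364.96488857, 215.24091491],
       [  0.        ,   0.        ,   1.        ]]), 'k1': -0.03753177121914014, 'tool_from_camera': array([[ 7.02330070e-04, -9.59194028e-01, -2.82747810e-01,
         7.13982530e-02],
       [ 9.99998859e-01,  2.95454505e-04,  1.48164214e-03,
        -1.74130791e-04],
       [-1.33764318e-03, -2.82748528e-01,  9.59193140e-01,
        -1.63960050e-01],
       [ 0.00000000e+00,  0.00000000e+00,  0.00000000e+00,
         1.00000000e+00]])} 0.9962202380952381
```

View pics/a_scene.png

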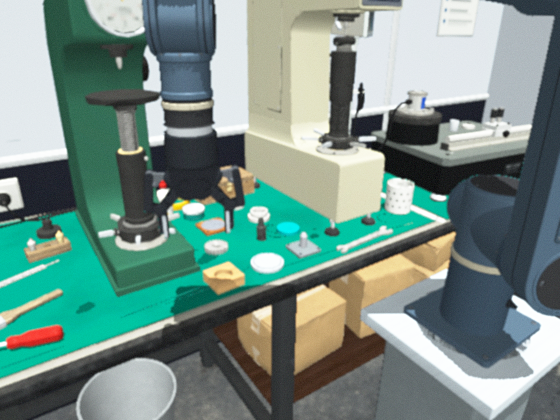

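View pics/a_top.png

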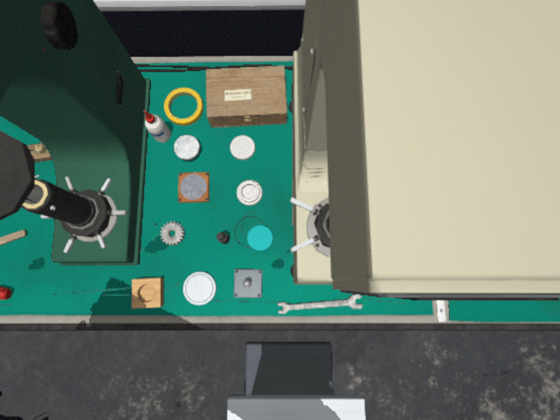

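View pics/a_wrist.png

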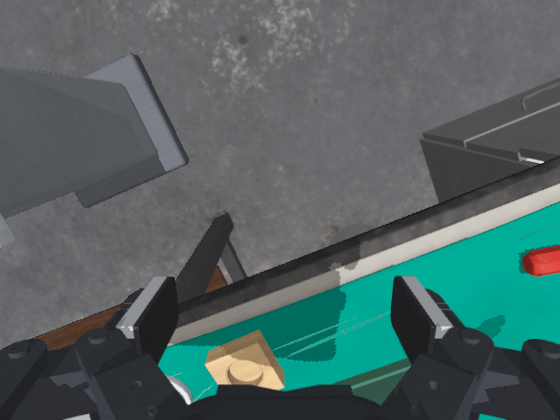

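```bash
cat > h.py <<'E'
import numpy as np,cv2
from scipy.spatial.transform import Rotation as R
def cam_T(f,obs=None):
    if "world_to_cam" in f: return np.linalg.inv(f["world_to_cam"])
    T=np.eye(4);T[:3,:3]=R.from_rotvec(obs["orientation"]).as_matrix();T[:3,3]=obs["eef_pos"]
    return T@f["tool_from_camera"]
def rays(f,uv):
    K=np.array(f["intrinsics"]);uv=np.atleast_2d(np.asarray(uv,float))
    d=np.array([1,1]);p=(uv-K[[0,1],[2,2]])/K[0,0]
    s=p.copy()
    for _ in range(8): s=p/(1+float(f["k1"])*(s**2).sum(1,keepdims=True))
    return np.c_[s,np.ones(len(s))]
def onplane(f,uv,z,obs=None):
    T=cam_T(f,obs);d=rays(f,uv)@T[:3,:3].T;o=T[:3,3]
    return o+d*((z-o[2])/d[:,2])[:,None]
def project(f,P,obs=None):
    T=np.linalg.inv(cam_T(f,obs));p=np.atleast_2d(P)@T[:3,:3].T+T[:3,3]
    s=p[:,:2]/p[:,2:];s=s*(1+float(f["k1"])*(s**2).sum(1,keepdims=True))
    K=np.array(f["intrinsics"]);return s*K[0,0]+K[[0,1],[2,2]]
def cloud(f,obs=None):
    h,w=f["depth"].shape;u,v=np.meshgrid(np.arange(w),np.arange(h))
    r=rays(f,np.c_[u.ravel(),v.ravel()])*f["depth"].reshape(-1,1)
    T=cam_T(f,obs);return (r@T[:3,:3].T+T[:3,3]).reshape(h,w,3)
def load(n):
    return dict(np.load(f"pics/{n}.npz"))
E
python3 - <<'E'
from h import *
f=load("a_top");P=cloud(f);im=f["image"]
big=cv2.resize(im[130:320,120:300],None,fx=4,fy=4,interpolation=cv2.INTER_CUBIC)
big=cv2.resize(big,(568,600))
cv2.imwrite("pics/b_top.png",big)
for n,(u,v) in dict(gear=(166,233),ring=(240,191),ringc=(249,191),other=(242,147),tin=(187,148),sq=(193,187),round=(199,289),post=(240,274),posttip=(248,283),sock=(137,285),hole=(150,292),pin=(223,237),turq=(262,240),green=(100,240),mat=(215,215),ct=(300,240),h=(350,250),wr=(300,305)).items(): print(n,P[v,u].round(4))
# height-based blobs
Z=P[...,2]; roi=np.zeros(Z.shape,np.uint8); m=((Z>0.006)&(Z<0.09)).astype(np.uint8)
n,l,s,c=cv2.connectedComponentsWithStats(m)
for i in range(1,n):
    if s[i,4]>60:
        q=P[l==i]; print(s[i],c[i].round(1),q.min(0).round(3),q.max(0).round(3),np.median(q[:,2]).round(4))
E
```

```text
gear [0.5331 0.3169 0.0161]
ring [0.6364 0.1337 0.028 ]
ringc [0.6401 0.1124 0.0127]
other [0.7584 0.1321 0.01  ]
tin [0.7485 0.2698 0.0316]
sq [0.651  0.2549 0.0136]
round [0.3969 0.231  0.0119]
post [0.4325 0.1322 0.0121]
posttip [0.4109 0.1096 0.0479]
sock [0.4067 0.3771 0.026 ]
hole [0.3899 0.3504 0.0096]
pin [0.5183 0.1698 0.0528]
turq [0.5155 0.079  0.0111]
green [0.5056 0.4356 0.1093]
mat [0.5804 0.1988 0.0026]
ct [ 0.4921 -0.0035  0.2174]
h [ 0.4323 -0.0111  0.6881]
wr [ 0.359  -0.0127  0.0135]
[ 111   24  192   24 3744] [208.7  35.4] [ 1.049 -0.024  0.006] [1.057 0.464 0.09 ] 0.0506
[ 175   64  112   63 4729] [244.3  94.1] [0.817 0.018 0.006] [0.997 0.318 0.072] 0.0657
[  51   67  119  199 7634] [114.  195.1] [0.455 0.322 0.006] [0.984 0.574 0.09 ] 0.0688
[164  87  39  38 578] [182.6 105.4] [0.824 0.24  0.006] [0.925 0.34  0.024] 0.0176
[174 135  26  26 540] [186.5 147.4] [0.722 0.242 0.006] [0.785 0.304 0.036] 0.0309
[230 134  24  25 469] [241.6 146.6] [0.727 0.103 0.007] [0.794 0.163 0.017] 0.0123
[ 27 143  25  19 288] [ 39.2 151.7] [0.724 0.622 0.006] [0.767 0.687 0.055] 
[... 218 characters left out ...]
275 0.006] [0.564 0.333 0.019] 0.0142
[247 225  26  26 524] [259.2 237.2] [0.491 0.054 0.006] [0.553 0.116 0.019] 0.0124
[  0 229  27  16 202] [ 12.4 236.7] [0.508 0.671 0.006] [0.545 0.733 0.015] 0.0109
[216 232  13  11 114] [222.  236.9] [0.509 0.163 0.009] [0.532 0.188 0.066] 0.043
[233 269  29  29 772] [247.2 282.5] [0.378 0.081 0.006] [0.445 0.149 0.054] 0.0104
[183 271  33  34 852] [198.7 287.4] [0.361 0.193 0.006] [0.44  0.271 0.017] 0.011
[131 277  32  32 912] [146.6 292.7] [0.353 0.319 0.006] [0.426 0.391 0.03 ] 0.024
[  0 287  12  13 126] [  4.7 293.3] [0.374 0.689 0.006] [0.403 0.713 0.029] 0.0212
[277 294  85  19 526] [321.  303.7] [ 0.342 -0.159  0.006] [0.384 0.042 0.014] 0.009
```

View pics/b_top.png

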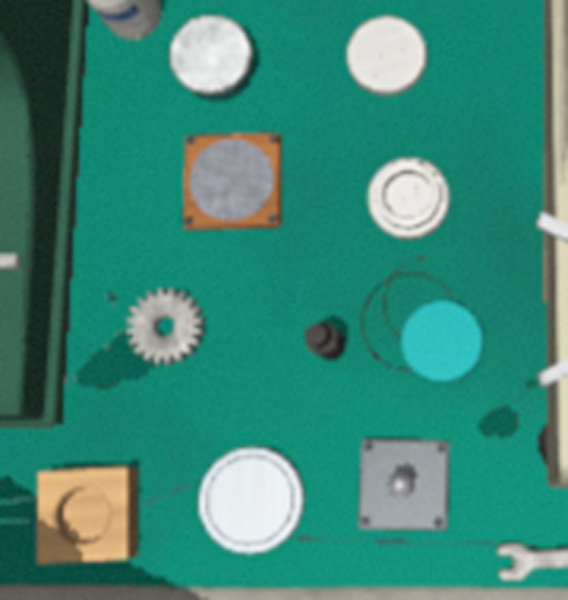

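Run:
```python
from h import *
for n in("a_top","a_scene"):
    f=load(n);P=cloud(f).reshape(-1,3)
    print(n)
    for x0 in np.arange(.3,.9,.05):
        row=[]
        for z0 in (.02,.1,.2,.3,.4,.5,.6,.7):
            q=P[(P[:,0]>x0)&(P[:,0]<x0+.05)&(P[:,2]>z0)&(P[:,2]<z0+.1)&(P[:,1]<.06)&(P[:,1]>-.3)]
            row.append(f"{np.sort(q[:,1])[-3]:.3f}" if len(q)>5 else "  -  ")
        print(round(x0,2),row)
    for x0 in np.arange(.3,.9,.05):
        row=[]
        for z0 in (.005,.03,.1,.2,.3,.4,.5,.6,.7):
            q=P[(P[:,0]>x0)&(P[:,0]<x0+.05)&(P[:,2]>z0)&(P[:,2]<z0+.1)&(P[:,1]>.335)&(P[:,1]<.6)]
            row.append(f"{np.sort(q[:,1])[2]:.3f}" if len(q)>5 else "  -  ")
        print('G',round(x0,2),row)
f=load("a_top");s=load("a_scene")
# circles by colour/height in top image
P=cloud(f);Z=P[...,2];im=f["image"];hsv=cv2.cvtColor(im,cv2.COLOR_BGR2HSV)
ng=~((hsv[...,0]>70)&(hsv[...,0]<100)&(hsv[...,1]>120))  # not mat
def fit(box,ztop,mask=ng):
    u0,v0,u1,v1=box;m=np.zeros(mask.shape,np.uint8);m[v0:v1,u0:u1]=mask[v0:v1,u0:u1]
    n,l,st,c=cv2.connectedComponentsWithStats(m);i=1+st[1:,4].argmax();m=(l==i).astype(np.uint8)
    cs,_=cv2.findContours(m,cv2.RETR_EXTERNAL,cv2.CHAIN_APPROX_NONE);c=max(cs,key=cv2.contourArea)[:,0]
    w=onplane(f,c,ztop)[:,:2];(cx,cy),r=cv2.minEnclosingCircle((w*1000).astype(np.float32))
    rect=cv2.minAreaRect((w*1000).astype(np.float32));e=cv2.fitEllipse((w*1000).astype(np.float32))
    print(box,"circ",round(cx,1),round(cy,1),"d",round(2*r,1),"rect",np.round(rect[0],1),np.round(rect[1],1),round(rect[2],1),"ell",np.round(e[0],1),np.round(e[1],1))
val=hsv[...,2]
ngb=ng&(val>110)
for n,b,z,mk in [("gear",(155,215,190,250),.014,ngb),("disc",(230,172,268,210),.012,ngb),("round",(178,265,220,310),.010,ngb),("square",(174,168,212,206),.010,ng),("post",(228,264,268,302),.010,ng&(val>60)),("sock",(126,270,168,312),.025,ng&(val>60)),("pin",(212,226,236,250),.043,ng),("other",(225,130,258,163),.012,ngb),("tin",(170,131,203,164),.031,ngb)]:
    print(n,end=' ');fit(b,z,mk)
```

```text
a_top
0.3 ['  -  ', '  -  ', '  -  ', '  -  ', '  -  ', '  -  ', '  -  ', '  -  ']
0.35 ['  -  ', '  -  ', '  -  ', '  -  ', '  -  ', '  -  ', '-0.043', '  -  ']
0.4 ['0.006', '0.005', '0.005', '  -  ', '  -  ', '-0.011', '-0.011', '-0.011']
0.45 ['0.006', '0.006', '0.015', '  -  ', '  -  ', '-0.011', '-0.011', '-0.011']
0.5 ['0.006', '0.006', '0.005', '  -  ', '  -  ', '-0.011', '-0.011', '-0.011']
0.55 ['0.006', '0.006', '0.016', '  -  ', '  -  ', '-0.011', '-0.011', '-0.011']
0.6 ['0.006', '0.006', '0.005', '  -  ', '  -  ', '-0.010', '-0.011', '-0.011']
0.65 ['0.006', '0.006', '0.005', '-0.011', '-0.011', '-0.010', '-0.011', '  -  ']
0.7 ['0.006', '0.006', '0.005', '-0.005', '-0.005', '-0.007', '  -  ', '  -  ']
0.75 ['0.006', '0.006', '0.005', '-0.007', '-0.007', '-0.007', '  -  ', '  -  ']
0.8 ['0.059', '0.006', '0.006', '-0.007', '-0.007', '  -  ', '  -  ', '  -  ']
0.85 ['0.058', '0.006', '0.005', '-0.005', '  -  ', '  -  ', '  -  ', '  -  ']
0.9 ['0.058', '0.006', '0.003', '-0.010', '  -  ', '  -  ', '  -  ', '  -  ']
G 0.3 ['  -  ', '  -  ', '  -  ', '  -  ', '  -  ', '  - 
[... 3638 characters left out ...]
0.3]
square (174, 168, 212, 206) circ 652.1 255.4 d 107.7 rect [652.2 256. ] [80.9 77.2] 1.7 ell [652.2 255.6] [89.9 91.9]
post (228, 264, 268, 302) circ 410.6 113.4 d 92.6 rect [411.1 113.7] [70.  66.9] 89.9 ell [410.8 114. ] [77.9 78.6]
sock (126, 270, 168, 312) circ 388.5 352.4 d 100.5 rect [389.  352.6] [73.3 76.9] 3.0 ell [389.1 352.5] [81.5 89.1]
pin (212, 226, 236, 250) circ 519.5 172.5 d 30.5 rect [518.9 173. ] [29.3 23.5] 45.6 ell [518.9 172.6] [23.3 29.5]
other (225, 130, 258, 163) circ 757.2 132.3 d 69.8 rect [756.6 130.6] [68.3 65. ] 0.4 ell [757.6 131.4] [65.3 67.8]
tin (170, 131, 203, 164) circ 752.2 273.2 d 68.8 rect [751.6 272.6] [66.3 64.2] 89.7 ell [752.5 272.5] [64.6 65.4]
```

```bash
cat >> h.py <<'E'
def go(x,y,z,yaw=180.,n=None):
    """numbers for a shift/turn from present measured pose to world target, tool down, tool x at yaw"""
    from rig import monitor
    o=monitor.get_obs();R0=R.from_rotvec(o["orientation"])
    c,s=np.cos(np.radians(yaw)),np.sin(np.radians(yaw))
    Rt=R.from_matrix(np.array([[c,s,0],[s,-c,0],[0,0,-1]]).astype(float))
    d=R0.inv().apply(np.array([x,y,z])-o["eef_pos"])/.8
    w=(R0.inv()*Rt).as_rotvec(degrees=True)/360
    print("t",round(o["clock"],2),"pos",o["eef_pos"].round(4),"yaw",np.degrees(np.arctan2(*R0.as_matrix()[[1,0],0])).round(2),"tilt",np.degrees(np.arccos(-R0.as_matrix()[2,2])).round(2),"open",round(o["opening"],4),"F",o["ft_force"].round(1))
    print("shift",d.round(4),"turn",w.round(4),"mm",np.linalg.norm(d)*800)
E
python3 -c "
from h import *
go(.40,.30,.16)"
```

```text
t 0.15 pos [0.2022 0.484  0.2096] yaw 157.32 tilt 0.11 open 0.0856 F [ 0.1  0.6 -0.4]
shift [-0.3168 -0.1167  0.0621] turn [-0.0003 -0.0001 -0.063 ] mm 274.6503573746873
```

Call:
drive_tool --targets "1 -0.317 -0.117 0.062 0 0 -0.063; 1 -0.317 -0.117 0.062 0 0 -0.063; 1 -0.317 -0.117 0.062 0 0 -0.063; 1 -0.317 -0.117 0.062 0 0 -0.063; 1 -0.317 -0.117 0.062 0 0 -0.063; 1 -0.317 -0.117 0.062 0 0 -0.063; 1 -0.317 -0.117 0.062 0 0 -0.063; 1 -0.317 -0.117 0.062 0 0 -0.063" --grip_force 50

```text
clock: 0.95
eef_pos: [0.4002, 0.2996, 0.1602]
orientation: [-0.003, -3.14, 0.0]
ft_force: [-0.4, -0.2, 0.1]
opening: 0.0851
```

```bash
python3 -c "
from h import *
from rig import monitor,eyes
o=monitor.get_obs();f=eyes.grab_frame('wrist');cv2.imwrite('pics/c_w.png',f['image']);np.savez('pics/c_w.npz',**f,**{'o_'+k:v for k,v in o.items()})
go(.5335,.3037,.12)"
```

```text
t 1.0 pos [0.3999 0.3003 0.1607] yaw 179.98 tilt 0.06 open 0.0853 F [-0.6  0.5 -1.1]
shift [-0.1671  0.0043  0.0507] turn [ 0.     -0.0002 -0.0001] mm 139.7191692568412
```

View pics/c_w.png

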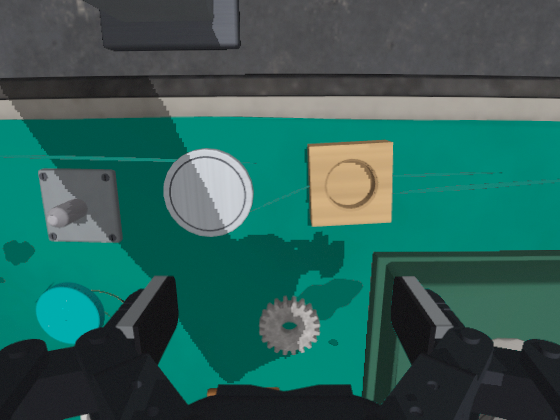

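The wrist view shows the gear at (290,326), round plate (208,193), socket hole (351,184) and post tip (55,217). I'll measure these against the top-view positions.

```bash
python3 -c "
from h import *
f=load('c_w');o={'orientation':f['o_orientation'],'eef_pos':f['o_eef_pos']}
for n,uv,z in [('gear',(290,326),.014),('plate',(208,193.3),.010),('hole',(351,183.5),.025),('postbase',(80.5,205.5),.01),('posttip',(55,217),.05),('sock',(350.5,184),.025)]: print(n,onplane(f,uv,z,o).round(4))
im=f['image'];g=cv2.cvtColor(im,cv2.COLOR_BGR2HSV)
ng=(~((g[...,0]>70)&(g[...,0]<100)&(g[...,1]>100))).astype(np.uint8)
for n,b,z in [('gear',(250,285,330,364),.014),('plate',(155,140,262,245),.010),('sock',(300,132,402,236),.025),('base',(32,160,128,252),.010)]:
    m=np.zeros_like(ng);m[b[1]:b[3],b[0]:b[2]]=ng[b[1]:b[3],b[0]:b[2]]
    c=max(cv2.findContours(m,0,cv2.CHAIN_APPROX_NONE)[0],key=cv2.contourArea)[:,0]
    w=(onplane(f,c,z,o)[:,:2]*1000).astype(np.float32);r=cv2.minAreaRect(w);print(n,cv2.minEnclosingCircle(w),r)
go(.5335,.3037,.12)"
```

```text
gear [[0.5328 0.3053 0.014 ]]
plate [[0.4009 0.2324 0.01  ]]
hole [[0.3893 0.3555 0.025 ]]
postbase [[0.4118 0.1162 0.01  ]]
posttip [[0.4107 0.1172 0.05  ]]
sock [[0.3897 0.3551 0.025 ]]
gear ((532.7542114257812, 304.4339599609375), 33.16775894165039) ((532.5770263671875, 304.34228515625), (59.03517150878906, 65.20833587646484), 89.8626480102539)
plate ((401.1561584472656, 232.44021606445312), 40.420955657958984) ((401.1852111816406, 232.4062042236328), (79.22840118408203, 79.67272186279297), 8.622034072875977)
sock ((389.89727783203125, 354.6038818359375), 49.19375228881836) ((389.76898193359375, 354.9701843261719), (70.9000015258789, 70.27034759521484), 3.2263760566711426)
base ((411.85809326171875, 115.627197265625), 47.19392013549805) ((412.36981201171875, 116.17215728759766), (69.91238403320312, 68.23465728759766), 88.80052185058594)
t 1.0 pos [0.3999 0.3003 0.1607] yaw 179.98 tilt 0.06 open 0.0853 F [-0.6  0.5 -1.1]
shift [-0.1671  0.0043  0.0507] turn [ 0.     -0.0002 -0.0001] mm 139.7191692568412
```

Call:
drive_tool --targets "1 -0.08 0.002 0.03 0 0 0; 1 -0.12 0.004 0.06 0 0 0; 1 -0.1664 0.005 0.1 0 0 0; 1 -0.1664 0.005 0.13 0 0 0; 1 -0.1664 0.005 0.155 0 0 0; 1 -0.1664 0.005 0.175 0 0 0; 1 -0.1664 0.005 0.185 0 0 0; 1 -0.1664 0.005 0.185 0 0 0"

```text
clock: 1.8
eef_pos: [0.5315, 0.3051, 0.0116]
orientation: [0.004, -3.139, 0.001]
ft_force: [-1.7, 0.4, 0.1]
opening: 0.0855
```

```bash
python3 -c "
from h import *
from rig import monitor,eyes
o=monitor.get_obs();f=eyes.grab_frame('wrist');cv2.imwrite('pics/d_w.png',f['image'])
go(.5330,.3042,-.001)"
```

```text
t 1.85 pos [0.5326 0.3053 0.013 ] yaw -179.89 tilt 0.03 open 0.0852 F [ 0.9  0.  -0.1]
shift [-0.0005 -0.0013  0.0175] turn [-0.     -0.0001  0.0003] mm 14.041332267003742
```

View pics/d_w.png

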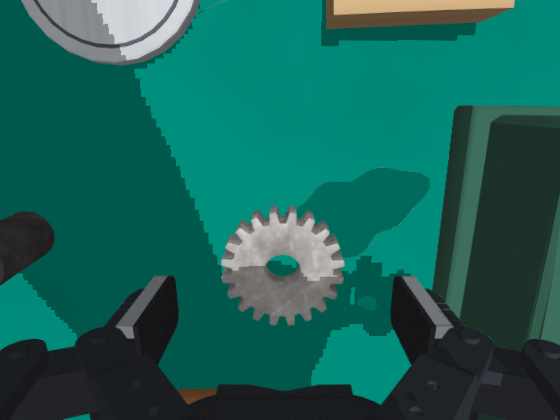

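```bash
python3 -c "
from h import *
f=load('c_w')
from rig import monitor
o=monitor.get_obs()
print(onplane(f,[(282.5,265),(283,262)],.014,o).round(4)); print(project(f,o['eef_pos']+np.array([[0,.0425,.013],[0,-.0425,.013],[0,0,0]]),o))"
```

```text
[[0.5344 0.3045 0.014 ]
 [0.5328 0.3047 0.014 ]]
[[377.82334645 272.30030515]
 [190.47978544 271.93720269]
 [284.15486396 260.72060009]]
```

Call:
drive_tool --targets "1 -0.001 -0.001 0.006 0 0 0; 1 -0.001 -0.001 0.012 0 0 0; 1 -0.001 -0.001 0.0175 0 0 0; 1 -0.001 -0.001 0.0175 0 0 0; 0.3 -0.001 -0.001 0.0175 0 0 0; 0 -0.001 -0.001 0.0175 0 0 0; -0.2 -0.001 -0.001 0.0175 0 0 0; -0.2 -0.001 -0.001 0.0175 0 0 0" --grip_force 50

```text
clock: 2.65
eef_pos: [0.5344, 0.3035, -0.0009]
orientation: [0.0, 3.141, 0.0]
ft_force: [-0.7, 0.1, -0.5]
opening: 0.034
```

Call:
drive_tool --targets "-0.2 0 0 0 0 0 0; -0.2 0 0 0 0 0 0; -0.2 0 0 -0.02 0 0 0; -0.2 0 0 -0.05 0 0 0; -0.2 0 0 -0.08 0 0 0; -0.2 0 0 -0.1 0 0 0; -0.2 0 0 -0.1 0 0 0; -0.2 0 0 -0.1 0 0 0"

```text
clock: 3.45
eef_pos: [0.5344, 0.3035, 0.0789]
orientation: [-0.0, 3.141, 0.0]
ft_force: [0.2, 0.0, -0.1]
opening: 0.034
```

```bash
python3 -c "
from h import *
from rig import monitor,eyes
o=monitor.get_obs();f=eyes.grab_frame('wrist');cv2.imwrite('pics/e_w.png',f['image'])
go(.4005,.2318,.05)"
```

```text
t 3.5 pos [0.5337 0.3032 0.0778] yaw -180.0 tilt 0.09 open 0.0341 F [-0.1 -0.3 -0. ]
shift [ 0.1664 -0.0892  0.035 ] turn [-0.0001 -0.0002  0.    ] mm 153.66149361969246
```

View pics/e_w.png

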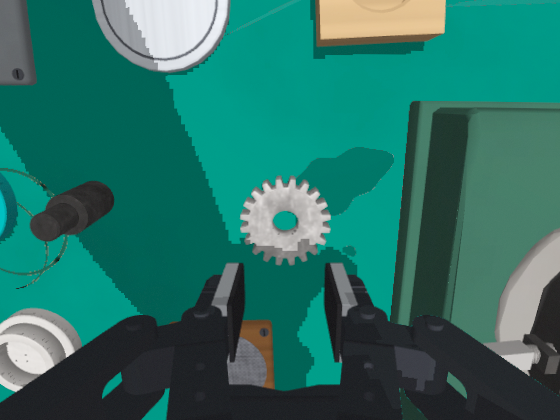

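Call:
drive_tool --targets "0.5 0 0 0 0 0 0; 0.5 0 0 0 0 0 0; 0.5 0 0 0.02 0 0 0; 0.5 0 0 0.04 0 0 0; 0.5 0 0 0.05 0 0 0; 0.5 0 0 0.05 0 0 0; 0.5 0 0 0.05 0 0 0; 0.5 0 0 0.05 0 0 0"

```text
clock: 4.3
eef_pos: [0.5349, 0.3038, 0.0399]
orientation: [-0.0, 3.14, 0.001]
ft_force: [0.5, -0.5, 0.4]
opening: 0.064
```

```bash
python3 -c "
from h import *
from rig import monitor,eyes
o=monitor.get_obs();f=eyes.grab_frame('wrist');cv2.imwrite('pics/f_w.png',f['image'])
P=cloud(f,o);t=o['eef_pos'];D=P-t
q=D[(abs(D[...,0])<.016)&(abs(D[...,1])>.03)&(abs(D[...,1])<.06)&(D[...,2]>-.02+0)&(P[...,2]>.018)]
for a in np.arange(-.055,.056,.005):
  k=q[(q[:,1]>a)&(q[:,1]<a+.005)]
  if len(k)>3: print(round(a,3),len(k),np.sort(k[:,2])[:4].round(4))
g=P[(abs(D[...,0])<.05)&(abs(D[...,1])<.035)&(P[...,2]>.009)&(P[...,2]<.018)]
print('gear',g.min(0),g.max(0),np.median(g,0))
go(.5335,.3037,-.006)"
```

```text
-0.055 3725 [0.0683 0.0694 0.0694 0.0694]
-0.05 1337 [0.0373 0.0377 0.0388 0.0389]
-0.045 1183 [0.034  0.0344 0.0345 0.0346]
-0.04 1359 [0.0319 0.032  0.032  0.032 ]
-0.035 2525 [0.0269 0.0269 0.0273 0.0273]
0.03 2629 [0.0272 0.0274 0.0274 0.0275]
0.035 1307 [0.0316 0.0319 0.032  0.0321]
0.04 1259 [0.0332 0.0332 0.0341 0.0341]
0.045 1325 [0.0389 0.0402 0.0402 0.0403]
0.05 3861 [0.0689 0.0697 0.0697 0.0699]
0.055 2415 [0.0725 0.0728 0.0729 0.073 ]
gear [0.50618697 0.27468356 0.00904719] [0.56607427 0.33354825 0.01696562] [0.53351406 0.30374379 0.01462425]
t 4.35 pos [0.535  0.3038 0.0401] yaw -180.0 tilt 0.11 open 0.0639 F [0.4 0.4 0.1]
shift [ 0.002  -0.0002  0.0576] turn [0.0001 0.0003 0.    ] mm 46.075581760811815
```

View pics/f_w.png

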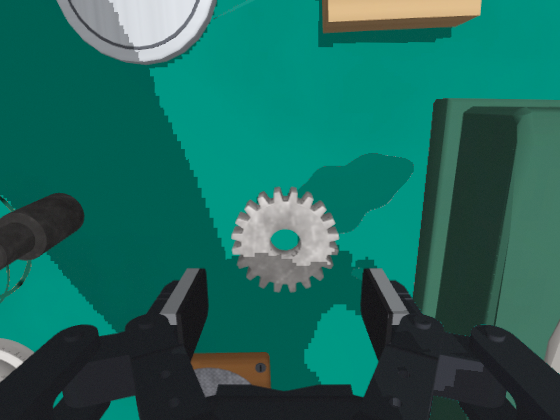

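```bash
python3 -c "
from h import *
from rig import monitor,eyes
o=monitor.get_obs();f=eyes.grab_frame('wrist')
P=cloud(f,o)-o['eef_pos']
for uv in [(205,272),(203,300),(190,275),(185,290),(165,320),(200,320),(370,272),(365,300),(385,290)]: print(uv,P[uv[1],uv[0]].round(4))
print(project(f,o['eef_pos']+np.array([[-.011,-.032,.006],[-.011,.032,.006],[-.011,-.032,.027]]),o))
"
```

```text
(205, 272) [-0.008  -0.032   0.0297]
(203, 300) [-0.0718 -0.0004  0.1638]
(190, 275) [-0.0103 -0.036   0.0372]
(185, 290) [-0.0108 -0.0346  0.0499]
(165, 320) [-0.0123 -0.0349  0.0712]
(200, 320) [ 0.0059 -0.0321  0.0426]
(370, 272) [-0.0106  0.0332  0.0351]
(365, 300) [0.0009 0.0317 0.0363]
(385, 290) [-0.0107  0.035   0.0499]
[[215.02109717 243.96699538]
 [353.33421081 243.97911316]
 [205.81318005 262.51428438]]
```

```bash
python3 -c "
from h import *
f=load('c_w')
def tip(uv,y):
    T=f['tool_from_camera'];d=T[:3,:3]@rays(f,uv)[0];o=T[:3,3];s=(y-o[1])/d[1];return o+s*d
for n,l,r,w in [('e34',(243,264),(326,264),.034),('f64',(208,269),(364,269),.064),('d85',(176,278),(391,278),.085)]:
    print(n,tip(l,-w/2).round(4),tip(r,w/2).round(4))
"
```

```text
e34 [ 0.0097 -0.017  -0.0256] [ 0.0104  0.017  -0.0272]
f64 [ 0.0066 -0.032  -0.0238] [ 0.0094  0.032  -0.03  ]
d85 [ 0.0075 -0.0425 -0.0341] [ 0.0066  0.0425 -0.0323]
```

Call:
drive_tool --targets "0.75 0.002 0 0 0 0 0; 0.75 0.002 0 0.02 0 0 0; 0.75 0.002 0 0.04 0 0 0; 0.75 0.002 0 0.05 0 0 0; 0.75 0.002 0 0.06 0 0 0; 0.75 0.002 0 0.066 0 0 0; 0.75 0.002 0 0.07 0 0 0; 0.75 0.002 0 0.07 0 0 0"

```text
clock: 5.2
eef_pos: [0.5326, 0.3034, -0.0172]
orientation: [0.0, -3.141, 0.0]
ft_force: [0.0, -0.3, -0.3]
opening: 0.0748
```

```bash
python3 -c "
from h import *
from rig import monitor,eyes
o=monitor.get_obs();f=eyes.grab_frame('wrist');cv2.imwrite('pics/g_w.png',f['image'])
P=cloud(f,o);D=P-o['eef_pos']
for s in (-1,1):
  q=P[(abs(D[...,0])<.013)&(abs(s*D[...,1]-.042)<.008)&(D[...,2]>.022)&(P[...,2]>.005)];print(s,np.sort(q[:,2])[[0,3,10,30]].round(4))
go(.5335,.3037,-.022)"
```

```text
-1 [0.013  0.0132 0.0137 0.0146]
1 [0.0127 0.0129 0.0134 0.0147]
t 5.25 pos [ 0.5328  0.3035 -0.0169] yaw -180.0 tilt 0.02 open 0.0745 F [-0.8  1.1 -0.3]
shift [-0.0008  0.0002  0.0064] turn [0.     0.0001 0.    ] mm 5.178305525623821
```

View pics/g_w.png

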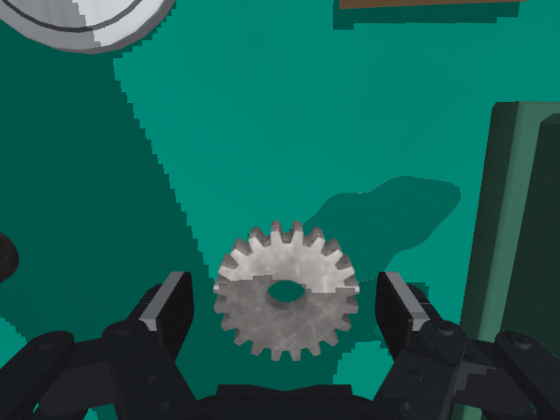

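Call:
drive_tool --targets "0.75 -0.001 0 0.004 0 0 0; 0.75 -0.001 0 0.0065 0 0 0; 0.6 -0.001 0 0.0065 0 0 0; 0.45 -0.001 0 0.0065 0 0 0; 0.3 -0.001 0 0.0065 0 0 0; 0.2 -0.001 0 0.0065 0 0 0; 0.2 -0.001 0 0.0065 0 0 0; 0.2 -0.001 0 0.0065 0 0 0"

```text
clock: 6.05
eef_pos: [0.5338, 0.3038, -0.0216]
orientation: [-0.0, 3.141, 0.001]
ft_force: [-0.6, 0.4, 3.3]
opening: 0.0569
```

Call:
drive_tool --targets "0.2 0 0 -0.02 0 0 0; 0.2 0 0 -0.05 0 0 0; 0.2 0 0 -0.075 0 0 0; 0.2 0 0 -0.09 0 0 0; 0.2 0 0 -0.09 0 0 0; 0.2 0.08 -0.04 -0.09 0 0 0; 0.2 0.13 -0.07 -0.09 0 0 0; 0.2 0.166 -0.09 -0.09 0 0 0"

```text
clock: 6.85
eef_pos: [0.3989, 0.2306, 0.0474]
orientation: [0.0, -3.138, 0.003]
ft_force: [-0.4, -0.2, -1.7]
opening: 0.0571
```

Call:
drive_tool --targets "0.2 0 0 0 0 0 0; 0.2 0 0 0 0 0 0; 0.2 0 0 0 0 0 0; 0.2 0 0 0 0 0 0; 0.2 0 0 0 0 0 0; 0.2 0 0 0 0 0 0; 0.2 0 0 0 0 0 0; 0.2 0 0 0 0 0 0"

```text
clock: 7.65
eef_pos: [0.4019, 0.2321, 0.0497]
orientation: [0.0, -3.142, 0.0]
ft_force: [-0.2, -0.6, -2.5]
opening: 0.0568
```

```bash
cat >> h.py <<'E'
def snap(n,cam='wrist'):
    from rig import monitor,eyes
    o=monitor.get_obs();f=eyes.grab_frame(cam);cv2.imwrite(f'pics/{n}.png',f['image']);np.savez(f'pics/{n}.npz',**f,**{'o_'+k:v for k,v in o.items()});return f,o
E
python3 -c "
from h import *
snap('h_w');go(.4007,.2320,-.011)"
```

```text
t 7.7 pos [0.4017 0.2321 0.0497] yaw -180.0 tilt 0.01 open 0.0569 F [ 0.1 -0.1 -2.5]
shift [ 0.0013 -0.0001  0.0759] turn [-0. -0.  0.] mm 60.707249476513525
```

View pics/h_w.png

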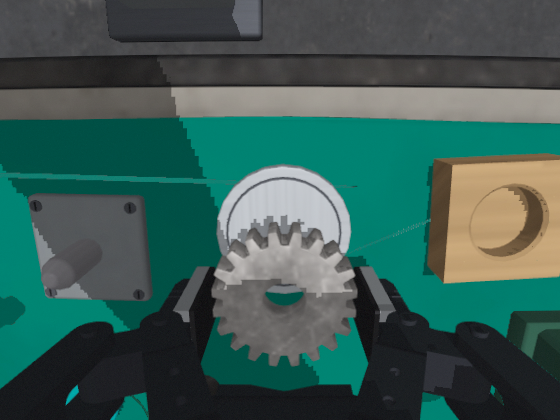

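```bash
python3 -c "
from h import *
f=load('h_w');o={'orientation':f['o_orientation'],'eef_pos':f['o_eef_pos']}
P=cloud(f,o);D=P-o['eef_pos']
g=P[(abs(D[...,0])<.05)&(abs(D[...,1])<.028)&(D[...,2]>.03)&(D[...,2]<.042)];print(np.median(g[:,2]),g.min(0),g.max(0),(g.min(0)+g.max(0))/2)
im=f['image'];h=cv2.cvtColor(im,cv2.COLOR_BGR2HSV);m=((h[...,1]<40)&(h[...,2]>120)&(P[...,2]<.02)&(P[...,2]>.005)).astype(np.uint8);m[:150]=0;m[:,:200]=0;m[:,370:]=0
w=P[m>0];w=w[(w[:,0]<.42)];print(w.min(0),w.max(0),np.median(w[:,2]))
c=max(cv2.findContours(m,0,cv2.CHAIN_APPROX_NONE)[0],key=cv2.contourArea)[:,0];c=c[(c[:,1]<245)]
q=onplane(f,c,.010,o)[:,:2]
# outer arc circle fit
q=q[q[:,0]<.41]
A=np.c_[2*q,np.ones(len(q))]; s=np.linalg.lstsq(A,(q**2).sum(1),rcond=None)[0];print(s[:2],np.sqrt(s[2]+s[0]**2+s[1]**2))
"
```

```text
0.08587388623891516 [0.37410176 0.20412254 0.07971417] [0.43380445 0.26011262 0.09167619] [0.4039531  0.23211758 0.08569518]
[0.36159194 0.19227705 0.00505143] [0.41542846 0.27136004 0.0134954 ] 0.011071646603888347
[0.39064074 0.23164979] 0.030476087167021916
```

```bash
python3 -c "
from h import *
f=load('h_w');o={'orientation':f['o_orientation'],'eef_pos':f['o_eef_pos']}
print(onplane(f,[(285,296),(285,222),(285,366),(214,290),(357,290)],.085,o).round(4))
print(onplane(f,[(284,165),(218,225),(350,225)],.010,o).round(4))
g=load('g_w') if 0 else None
"
```

```text
[[0.4016 0.2324 0.085 ]
 [0.371  0.2324 0.085 ]
 [0.4347 0.2325 0.085 ]
 [0.399  0.2045 0.085 ]
 [0.399  0.2607 0.085 ]]
[[0.3612 0.232  0.01  ]
 [0.3965 0.1933 0.01  ]
 [0.3965 0.2708 0.01  ]]
```

Call:
drive_tool --targets "0.2 0.0015 -0.0005 0.03 0 0 0; 0.2 0.0015 -0.0005 0.05 0 0 0; 0.2 0.0015 -0.0005 0.065 0 0 0; 0.2 0.0015 -0.0005 0.072 0 0 0; 0.2 0.0015 -0.0005 0.0745 0 0 0; 0.2 0.0015 -0.0005 0.076 0 0 0; 0.2 0.0015 -0.0005 0.076 0 0 0; 0.2 0.0015 -0.0005 0.076 0 0 0"

```text
clock: 8.5
eef_pos: [0.4011, 0.2319, -0.0103]
orientation: [0.0, 3.14, 0.001]
ft_force: [0.0, 0.6, -2.1]
opening: 0.0569
```

Call:
drive_tool --targets "0.35 0 0 0 0 0 0; 0.5 0 0 0 0 0 0; 0.65 0 0 0 0 0 0; 0.75 0 0 0 0 0 0; 0.75 0 0 -0.03 0 0 0; 0.75 0 0 -0.07 0 0 0; 0.75 0 0 -0.11 0 0 0; 0.75 0 0 -0.15 0 0 0"

```text
clock: 9.3
eef_pos: [0.4004, 0.2316, 0.1103]
orientation: [0.0, 3.141, 0.0]
ft_force: [0.9, 0.5, 0.5]
opening: 0.0749
```

Call:
drive_tool --targets "0.75 -0.06 -0.06 0 0 0 0; 0.75 -0.12 -0.1 0 0 0 0; 0.75 -0.15 -0.15 0 0 0 0; 0.75 -0.15 -0.15 0 0 0 0; 0.75 -0.15 -0.15 0 0 0 0; 0.75 -0.15 -0.15 0 0 0 0; 0.75 -0.15 -0.15 0 0 0 0; 0.75 -0.15 -0.15 0 0 0 0"

```text
clock: 10.1
eef_pos: [0.5197, 0.1127, 0.109]
orientation: [0.003, -3.141, -0.0]
ft_force: [-0.2, -0.9, 0.4]
opening: 0.0747
```

```bash
python3 -c "
from h import *
snap('i_w');snap('i_t','top');go(.6375,.1130,.04)"
```

```text
t 10.2 pos [0.5198 0.1126 0.109 ] yaw -179.9 tilt 0.01 open 0.0744 F [ 0.1  0.3 -0.2]
shift [-0.1471  0.0003  0.0863] turn [0.     0.     0.0003] mm 136.42432182860773
```

View pics/i_w.png

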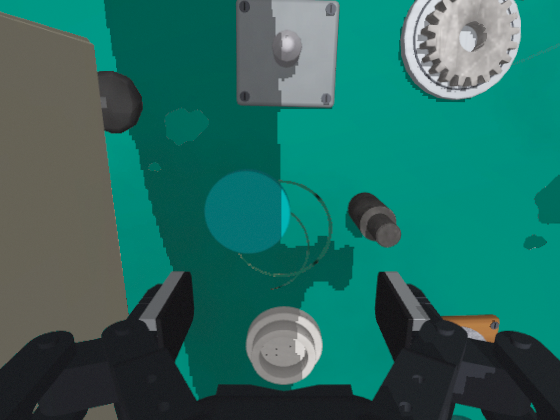

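View pics/i_t.png

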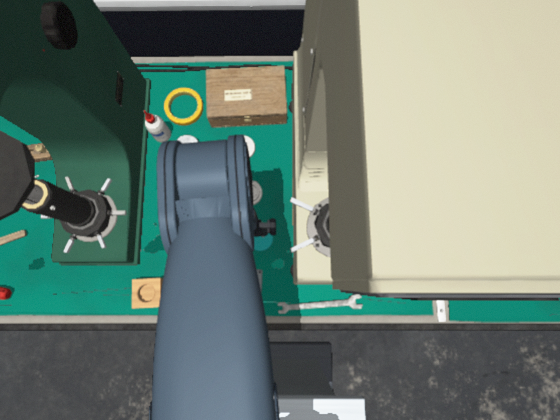

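```bash
python3 -c "
from h import *
f=load('i_t');P=cloud(f)
for (u,v) in [(249,160),(252,190),(245,250),(240,230),(275,226),(268,226),(262,270),(270,330),(165,180)]: print((u,v),P[v,u].round(3))
g=load('i_w');o={'orientation':g['o_orientation'],'eef_pos':g['o_eef_pos']}
print('gear,plate',onplane(g,[(472,37)],.024,o),onplane(g,[(461.5,46)],.01,o))
Q=cloud(g,o);D=Q-o['eef_pos']
r=Q[(abs(Q[...,0]-.637)<.05)&(abs(Q[...,1]-.1125)<.04)&(Q[...,2]>.022)&(Q[...,2]<.034)];print('ring',np.median(r[:,2]),r.min(0),r.max(0))
print(onplane(g,[(246,330),(321,330),(284,307),(284,364)],.027,o).round(4))
"
```

```text
(249, 160) [0.545 0.071 0.544]
(252, 190) [0.514 0.068 0.532]
(245, 250) [0.441 0.069 0.594]
(240, 230) [0.459 0.074 0.598]
(275, 226) [0.52  0.045 0.215]
(268, 226) [0.516 0.058 0.241]
(262, 270) [0.442 0.079 0.002]
(270, 330) [ 0.208  0.077 -0.799]
(165, 180) [0.506 0.145 0.604]
gear,plate [[0.40382367 0.23144493 0.024     ]] [[0.40707445 0.23168423 0.01      ]]
ring 0.027445225988093416 [0.61178764 0.08657564 0.02200906] [0.66444515 0.13787559 0.02981974]
[[0.614  0.0834 0.027 ]
 [0.6139 0.1418 0.027 ]
 [0.5936 0.1129 0.027 ]
 [0.6456 0.113  0.027 ]]
```

Call:
drive_tool --targets "0.75 -0.06 0 0.02 0 0 0; 0.75 -0.11 -0.0005 0.04 0 0 0; 0.75 -0.14 -0.0005 0.06 0 0 0; 0.75 -0.1475 -0.0005 0.08 0 0 0; 0.75 -0.1475 -0.0005 0.1 0 0 0; 0.75 -0.1475 -0.0005 0.11 0 0 0; 0.75 -0.1475 -0.0005 0.115 0 0 0; 0.75 -0.1475 -0.0005 0.115 0 0 0"

```text
clock: 11.0
eef_pos: [0.6371, 0.1114, 0.0167]
orientation: [0.001, -3.14, 0.0]
ft_force: [0.3, -0.7, 0.6]
opening: 0.0747
```

```bash
python3 -c "
from h import *
snap('j_w');go(.638,.1122,-.0085)
g=load('j_w');o={'orientation':g['o_orientation'],'eef_pos':g['o_eef_pos']}
Q=cloud(g,o)
r=Q[(abs(Q[...,0]-.637)<.05)&(abs(Q[...,1]-.1125)<.031)&(Q[...,2]>.023)&(Q[...,2]<.032)];print('ring',np.median(r[:,2]),r.min(0),r.max(0))"
```

```text
t 11.05 pos [0.6379 0.1114 0.0175] yaw -179.98 tilt 0.02 open 0.0743 F [-0.2  0.2 -0.2]
shift [-0.0001  0.001   0.0325] turn [0.     0.0001 0.    ] mm 26.0304616038927
ring 0.027495840871318386 [0.61272022 0.08636751 0.02301666] [0.66457606 0.13777435 0.02976673]
```

View pics/j_w.png

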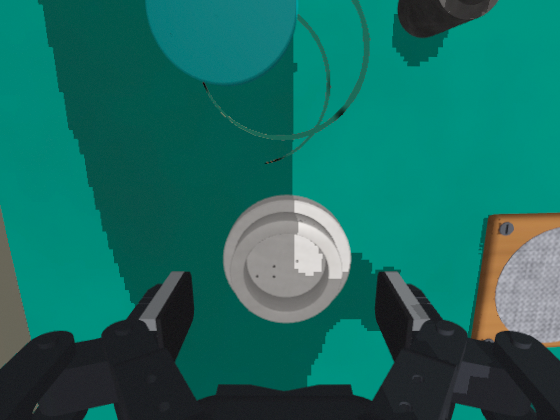

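Ring centred between the jaws at (287,265); descend and close.

Call:
drive_tool --targets "0.75 -0.0005 0.001 0.015 0 0 0; 0.75 -0.0005 0.001 0.026 0 0 0; 0.75 -0.0005 0.001 0.0325 0 0 0; 0.6 -0.0005 0.001 0.0325 0 0 0; 0.4 -0.0005 0.001 0.0325 0 0 0; 0.2 -0.0005 0.001 0.0325 0 0 0; 0.1 -0.0005 0.001 0.0325 0 0 0; 0.1 -0.0005 0.001 0.0325 0 0 0" --grip_force 40

```text
clock: 11.85
eef_pos: [0.6394, 0.1121, -0.0084]
orientation: [-0.0, 3.14, 0.0]
ft_force: [-0.1, 0.3, 0.7]
opening: 0.0503
```

Call:
drive_tool --targets "0.1 0 0 -0.02 0 0 0; 0.1 0 0 -0.05 0 0 0; 0.1 0 0 -0.08 0 0 0; 0.1 0 0 -0.1 0 0 0; 0.1 0.06 0.001 -0.1 0 0 0; 0.1 0.12 0.002 -0.1 0 0 0; 0.1 0.18 0.003 -0.1 0 0 0; 0.1 0.23 0.003 -0.1 0 0 0"

```text
clock: 12.65
eef_pos: [0.4525, 0.1145, 0.0716]
orientation: [0.0, -3.141, -0.0]
ft_force: [0.0, -0.3, 0.0]
opening: 0.05
```

Call:
drive_tool --targets "0.1 0 0 0 0 0 0; 0.1 0 0 0 0 0 0; 0.1 0 0 0 0 0 0; 0.1 0 0 0 0 0 0; 0.1 0 0 0 0 0 0; 0.1 0 0 0 0 0 0; 0.1 0 0 0 0 0 0; 0.1 0 0 0 0 0 0"

```text
clock: 13.45
eef_pos: [0.4549, 0.1144, 0.0708]
orientation: [-0.0, -3.141, 0.0]
ft_force: [0.2, 0.2, -0.7]
opening: 0.0503
```

```bash
python3 -c "
from h import *
snap('k_w');go(.4113,.115,.04)
g=load('k_w');o={'orientation':g['o_orientation'],'eef_pos':g['o_eef_pos']}
Q=cloud(g,o);D=Q-o['eef_pos']
r=Q[(abs(D[...,0])<.05)&(abs(D[...,1])<.025)&(D[...,2]>.03)&(D[...,2]<.039)];print('ring',np.median(r[:,2]),r.min(0),r.max(0))"
```

```text
t 13.5 pos [0.4549 0.1144 0.0708] yaw 180.0 tilt 0.02 open 0.0499 F [ 0.5  0.  -1.4]
shift [0.0545 0.0008 0.0385] turn [-0. -0. -0.] mm 53.367560962151614
ring 0.10661989362060838 [0.42845585 0.08935705 0.1007827 ] [0.48088721 0.13935443 0.10965508]
```

View pics/k_w.png

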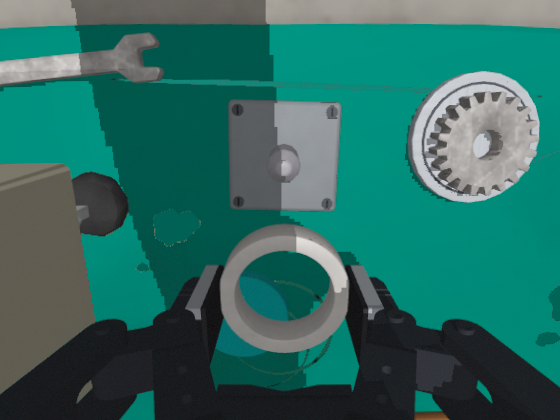

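```bash
python3 -c "
from h import *
f=load('k_w');o={'orientation':f['o_orientation'],'eef_pos':f['o_eef_pos']}
print('tip',onplane(f,[(285.5,161)],.05,o),'base',onplane(f,[(237.5,110),(332,111.5),(238.5,202),(326.5,203.5)],.01,o).mean(0))
print('gearhole',onplane(f,[(487.5,144)],.024,o))
h=cv2.cvtColor(f['image'],cv2.COLOR_BGR2HSV);m=(~((h[...,0]>70)&(h[...,0]<100)&(h[...,1]>100))).astype(np.uint8);m[:66]=0;m[210:]=0;m[:,:400]=0
c=max(cv2.findContours(m,0,cv2.CHAIN_APPROX_NONE)[0],key=cv2.contourArea)[:,0]
q=onplane(f,c,.01,o)[:,:2]; q=q[(q[:,1]<.225)]  # side nearer camera
A=np.c_[2*q,np.ones(len(q))]; s=np.linalg.lstsq(A,(q**2).sum(1),rcond=None)[0];print('plate',s[:2],np.sqrt(s[2]+s[0]**2+s[1]**2))
q=onplane(f,c,.024,o)[:,:2]; print(q.min(0),q.max(0))
"
```

```text
tip [[0.40936181 0.11502988 0.05      ]] base [0.41326995 0.1140722  0.01      ]
gearhole [[0.40275351 0.23169372 0.024     ]]
plate [0.40101881 0.22835188] 0.03858814029733819
[0.36312964 0.18488216] [0.43730171 0.26172135]
```

Call:
drive_tool --targets "0.1 0.03 0.0005 0 0 0 0; 0.1 0.054 0.0005 0 0 0 0; 0.1 0.054 0.0005 0 0 0 0; 0.1 0.054 0.0005 0 0 0 0; 0.1 0.054 0.0005 0 0 0 0; 0.1 0.054 0.0005 0.01 0 0 0; 0.1 0.054 0.0005 0.02 0 0 0; 0.1 0.054 0.0005 0.03 0 0 0"

```text
clock: 14.3
eef_pos: [0.4115, 0.1147, 0.0458]
orientation: [-0.0, -3.141, 0.0]
ft_force: [-0.8, 0.1, -0.7]
opening: 0.0503
```

```bash
python3 -c "
from h import *
snap('l_w');go(.4115,.1148,-.0098)"
```

```text
t 14.35 pos [0.4102 0.1146 0.0442] yaw 180.0 tilt 0.21 open 0.0501 F [ 0.9 -0.2 -2.4]
shift [-0.0019  0.0003  0.0675] turn [-0.0001 -0.0006 -0.    ] mm 54.027446302625336
```

View pics/l_w.png

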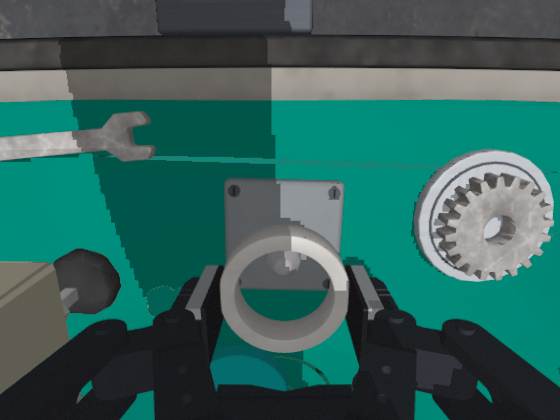

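```bash
python3 -c "
from h import *
f=load('l_w');o={'orientation':f['o_orientation'],'eef_pos':f['o_eef_pos']}
print(onplane(f,[(286,261),(286,258),(286,264)],.05,o),onplane(f,[(233.5,191),(335,192)],.01,o))
go(.4115,.1148,-.0098)"
```

```text
[[0.40979542 0.11559795 0.05      ]
 [0.40825768 0.11559455 0.05      ]
 [0.41134127 0.11560137 0.05      ]] [[0.38479994 0.08637702 0.01      ]
 [0.38534873 0.14326746 0.01      ]]
t 14.35 pos [0.4102 0.1146 0.0442] yaw 180.0 tilt 0.21 open 0.0501 F [ 0.9 -0.2 -2.4]
shift [-0.0019  0.0003  0.0675] turn [-0.0001 -0.0006 -0.    ] mm 54.027446302625336
```

Call:
drive_tool --targets "0.1 0.0005 0 0.012 0 0 0; 0.1 0.0005 0 0.024 0 0 0; 0.1 0.0005 0 0.036 0 0 0; 0.1 0.0005 0 0.048 0 0 0; 0.1 0.0005 0 0.058 0 0 0; 0.1 0.0005 0 0.066 0 0 0; 0.1 0.0005 0 0.07 0 0 0; 0.1 0.0005 0 0.07 0 0 0"

```text
clock: 15.15
eef_pos: [0.4108, 0.1148, -0.0096]
orientation: [0.0, -3.141, 0.0]
ft_force: [-0.3, 0.5, -1.9]
opening: 0.0502
```

```bash
python3 -c "
from h import *
go(.4115,.1148,-.0098);go(.4115,.1148,-.0098)"
```

```text
t 15.15 pos [ 0.4108  0.1148 -0.0096] yaw -180.0 tilt 0.06 open 0.0502 F [-0.3  0.5 -1.9]
shift [-0.0009  0.      0.0002] turn [-0.     -0.0002  0.    ] mm 0.7348680454572073
t 15.15 pos [ 0.4108  0.1148 -0.0096] yaw -180.0 tilt 0.06 open 0.0502 F [-0.3  0.5 -1.9]
shift [-0.0009  0.      0.0002] turn [-0.     -0.0002  0.    ] mm 0.7348680454572073
```

Release, rise, go toward the pin (0.519, 0.1735), opening only moderately.

Call:
drive_tool --targets "0.3 0 0 0 0 0 0; 0.5 0 0 0 0 0 0; 0.65 0 0 0 0 0 0; 0.65 0 0 -0.01 0 0 0; 0.65 0 0 -0.05 0 0 0; 0.65 0 0 -0.1 0 0 0; 0.65 0 0 -0.15 0 0 0; 0.65 0 0 -0.15 0 0 0"

```text
clock: 15.95
eef_pos: [0.4161, 0.1154, 0.1184]
orientation: [-0.0, 3.128, 0.002]
ft_force: [1.3, -0.1, 0.7]
opening: 0.0705
```

Call:
drive_tool --targets "0.5 -0.02 0.03 0 0 0 0; 0.5 -0.04 0.06 0 0 0 0; 0.5 -0.06 0.0735 0 0 0 0; 0.5 -0.06 0.0735 0 0 0 0; 0.5 -0.06 0.0735 0 0 0 0; 0.5 -0.06 0.0735 0 0 0 0; 0.5 -0.06 0.0735 0 0 0 0; 0.5 -0.06 0.0735 0 0 0 0"

```text
clock: 16.75
eef_pos: [0.4588, 0.1731, 0.111]
orientation: [-0.001, -3.142, 0.0]
ft_force: [0.2, -0.5, 0.4]
opening: 0.0642
```

```bash
python3 -c "
from h import *
snap('m_w');go(.519,.1735,.08)
f=load('m_w');o={'orientation':f['o_orientation'],'eef_pos':f['o_eef_pos']}
Q=cloud(f,o)
r=Q[(abs(Q[...,0]-.52)<.03)&(abs(Q[...,1]-.1735)<.03)&(Q[...,2]>.056)&(Q[...,2]<.07)];print('pin top',len(r),np.median(r[:,2]),r.min(0),r.max(0))
r=Q[(abs(Q[...,0]-.41)<.04)&(abs(Q[...,1]-.115)<.04)&(Q[...,2]>.021)&(Q[...,2]<.031)];print('ring',len(r),np.median(r[:,2]),r.min(0),r.max(0))"
```

```text
t 16.8 pos [0.4589 0.1732 0.111 ] yaw 179.97 tilt 0.01 open 0.0641 F [-0.2 -0.4  0.3]
shift [-0.0751  0.0004  0.0388] turn [-0.      0.     -0.0001] mm 67.62278952069889
pin top 468 0.06294423782593407 [0.51477079 0.16904833 0.05603445] [0.52977732 0.18393857 0.06485079]
ring 2295 0.025380481822676604 [0.38536205 0.08869339 0.0210028 ] [0.43729157 0.1411101  0.0309003 ]
```

View pics/m_w.png

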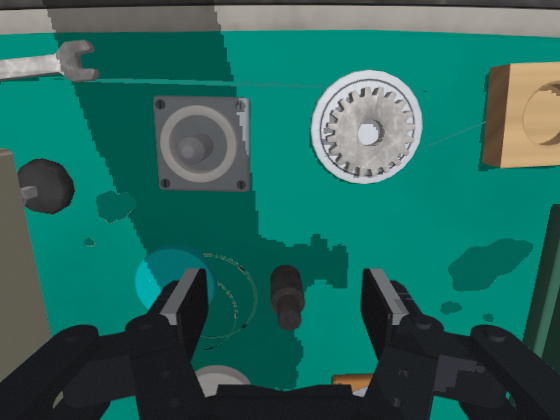

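```bash
python3 -c "
from h import *
f=load('m_w');o={'orientation':f['o_orientation'],'eef_pos':f['o_eef_pos']}
print(onplane(f,[(289,319),(278,315),(300,315),(289,329)],.063,o).round(4), onplane(f,[(271,290),(303,290)],.043,o).round(4))
print('gear',onplane(f,[(370,132)],.024,o)[0],'plate bounds',onplane(f,[(311,130),(422,125),(368,71),(366,184)],.01,o).round(4).tolist())
a=load('a_top');print(project(a,[[.522,.1765,.063],[.519,.1735,.063],[.52,.175,.0]]))"
```

```text
[[0.5217 0.1764 0.063 ]
 [0.5187 0.1691 0.063 ]
 [0.5187 0.1837 0.063 ]
 [0.5294 0.1765 0.063 ]] [[0.5109 0.1639 0.043 ]
 [0.5109 0.1866 0.043 ]]
gear [0.40291422 0.23114137 0.024     ] plate bounds [[0.4025, 0.1923, 0.01], [0.3987, 0.2713, 0.01], [0.3629, 0.2305, 0.01], [0.4415, 0.2338, 0.01]]
[[219.56023777 234.90793683]
 [220.80420655 236.17409983]
 [223.97215538 238.8393667 ]]
```

Call:
drive_tool --targets "0.5 -0.05 0.0038 0 0 0 0; 0.5 -0.0783 0.0038 0 0 0 0; 0.5 -0.0783 0.0038 0 0 0 0; 0.5 -0.0783 0.0038 0.02 0 0 0; 0.5 -0.0783 0.0038 0.04 0 0 0; 0.5 -0.0783 0.0038 0.06 0 0 0; 0.5 -0.0783 0.0038 0.06 0 0 0; 0.5 -0.0783 0.0038 0.06 0 0 0"

```text
clock: 17.6
eef_pos: [0.5211, 0.1765, 0.063]
orientation: [-0.0, -3.141, 0.0]
ft_force: [0.6, -0.8, 0.1]
opening: 0.064
```

```bash
python3 -c "
from h import *
snap('n_w');go(.5215,.1762,.003)"
```

```text
t 17.65 pos [0.5219 0.1767 0.0638] yaw -180.0 tilt 0.04 open 0.0638 F [0.1 0.5 0.1]
shift [ 0.0005 -0.0006  0.0759] turn [0.     0.0001 0.    ] mm 60.76116467202428
```

View pics/n_w.png

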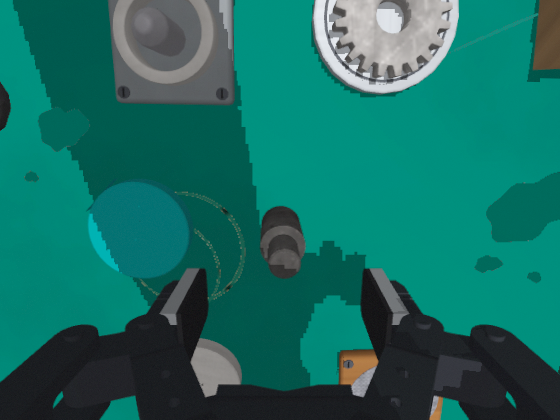

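Call:
drive_tool --targets "0.5 0 -0.0005 0.03 0 0 0; 0.5 0 -0.0005 0.055 0 0 0; 0.5 0 -0.0005 0.07 0 0 0; 0.5 0 -0.0005 0.0755 0 0 0; 0.2 0 -0.0005 0.0755 0 0 0; -0.1 0 -0.0005 0.0755 0 0 0; -0.4 0 -0.0005 0.0755 0 0 0; -0.6 0 -0.0005 0.0755 0 0 0" --grip_force 40

```text
clock: 18.45
eef_pos: [0.5231, 0.1762, 0.004]
orientation: [0.0, 3.139, -0.0]
ft_force: [-0.4, -0.4, 3.0]
opening: 0.0226
```

Call:
drive_tool --targets "-0.6 0 0 0 0 0 0; -0.6 0 0 0 0 0 0; -0.6 0 0 0 0 0 0; -0.6 0 0 -0.02 0 0 0; -0.6 0 0 -0.05 0 0 0; -0.6 0 0 -0.08 0 0 0; -0.6 0 0 -0.09 0 0 0; -0.6 0 0 -0.09 0 0 0"

```text
clock: 19.25
eef_pos: [0.5228, 0.1766, 0.0755]
orientation: [-0.0, 3.139, 0.001]
ft_force: [-0.8, -0.3, -1.2]
opening: 0.0225
```

```bash
python3 -c "
from h import *
snap('o_w');go(.40,.354,.075)"
```

```text
t 19.3 pos [0.5218 0.1764 0.0741] yaw -179.99 tilt 0.02 open 0.0228 F [-0.1  0.5 -1.9]
shift [ 0.1522  0.222  -0.0011] turn [ 0. -0.  0.] mm 215.36352767014506
```

View pics/o_w.png

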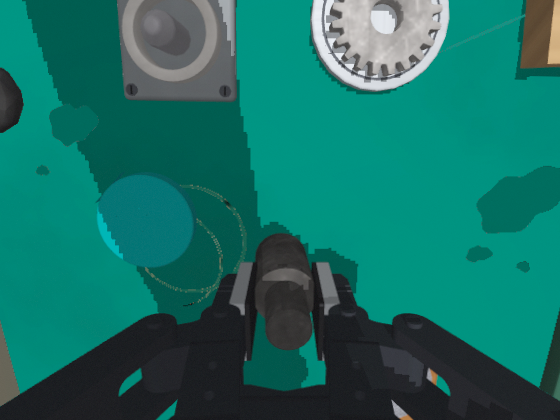

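Call:
drive_tool --targets "-0.6 0.04 0.04 0 0 0 0; -0.6 0.08 0.08 0 0 0 0; -0.6 0.12 0.12 0 0 0 0; -0.6 0.15 0.16 0 0 0 0; -0.6 0.1656 0.2 0 0 0 0; -0.6 0.1656 0.222 0 0 0 0; -0.6 0.1656 0.222 0 0 0 0; -0.6 0.1656 0.222 0 0 0 0"

```text
clock: 20.1
eef_pos: [0.3882, 0.353, 0.0726]
orientation: [0.001, -3.139, 0.004]
ft_force: [-0.8, -0.4, -1.8]
opening: 0.0225
```

```bash
python3 -c "
from h import *
snap('p_w');go(.3893,.354,.013)"
```

```text
t 20.15 pos [0.3886 0.3526 0.073 ] yaw 179.98 tilt 0.18 open 0.0228 F [ 0.3 -0.  -0.9]
shift [-0.001   0.0019  0.075 ] turn [-0.0004 -0.0004 -0.    ] mm 59.99316823655716
```

View pics/p_w.png

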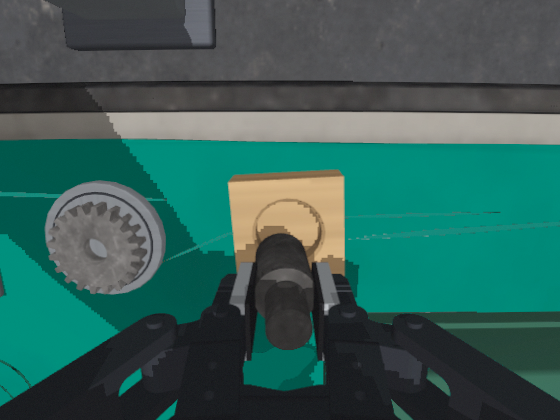

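```bash
python3 -c "
from h import *
f=load('p_w');o={'orientation':f['o_orientation'],'eef_pos':f['o_eef_pos']}
print(onplane(f,[(254,228),(323,228),(289,197),(229,180),(342,176)],.025,o).round(4))
print('pin',onplane(f,[(287.5,322)],.073+.059,o),onplane(f,[(287.5,322)],.073+.063,o))
go(.3893,.354,.013)"
```

```text
[[0.3872 0.3345 0.025 ]
 [0.3872 0.3766 0.025 ]
 [0.3677 0.3557 0.025 ]
 [0.3575 0.3204 0.025 ]
 [0.355  0.3868 0.025 ]]
pin [[0.38429945 0.35412094 0.132     ]] [[0.38173622 0.35407992 0.136     ]]
t 20.15 pos [0.3886 0.3526 0.073 ] yaw 179.98 tilt 0.18 open 0.0228 F [ 0.3 -0.  -0.9]
shift [-0.001   0.0019  0.075 ] turn [-0.0004 -0.0004 -0.    ] mm 59.99316823655716
```

Call:
drive_tool --targets "-0.6 -0.003 0.0025 0.015 0 0 0; -0.6 -0.003 0.0025 0.03 0 0 0; -0.6 -0.003 0.0025 0.04 0 0 0; -0.6 -0.003 0.0025 0.048 0 0 0; -0.6 -0.003 0.0025 0.054 0 0 0; -0.6 -0.003 0.0025 0.06 0 0 0; -0.6 -0.003 0.0025 0.065 0 0 0; -0.6 -0.003 0.0025 0.065 0 0 0"

```text
clock: 20.95
eef_pos: [0.3914, 0.3556, 0.022]
orientation: [0.0, -3.141, 0.001]
ft_force: [-0.4, -0.4, -2.0]
opening: 0.0231
```

```bash
python3 -c "
from h import *
snap('q_w');snap('q_s','scene');go(.391,.355,.0143)
s=cv2.imread('pics/q_s.png');cv2.imwrite('pics/q_s2.png',cv2.resize(s[200:310,150:340],None,fx=4,fy=4,interpolation=2))"
```

```text
t 21.05 pos [0.3918 0.356  0.0227] yaw -179.99 tilt 0.02 open 0.023 F [-0.5 -0.2 -1.1]
shift [ 0.0011 -0.0012  0.0105] turn [0. 0. 0.] mm 8.505118021916134
```

View pics/q_w.png

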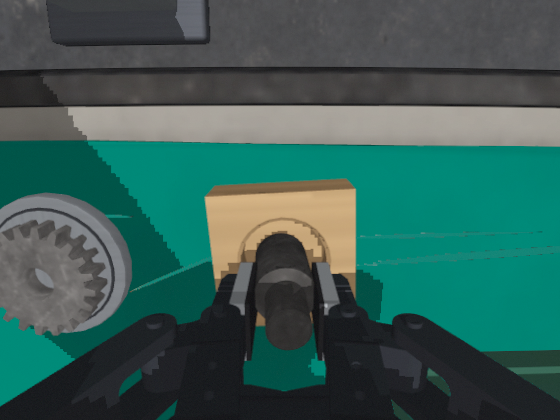

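View pics/q_s2.png

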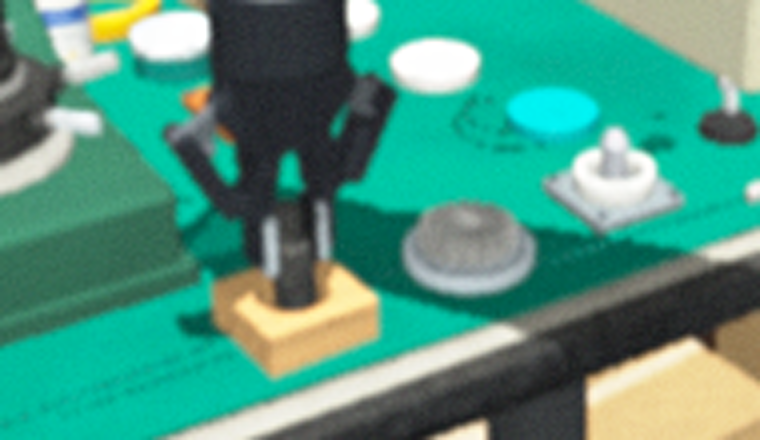

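Call:
drive_tool --targets "-0.6 0.001 -0.001 0.004 0 0 0; -0.6 0.001 -0.001 0.007 0 0 0; -0.6 0.001 -0.001 0.009 0 0 0; -0.6 0.001 -0.001 0.0102 0 0 0; -0.6 0.001 -0.001 0.0102 0 0 0; -0.6 0.001 -0.001 0.0102 0 0 0; -0.6 0.001 -0.001 0.0102 0 0 0; -0.6 0.001 -0.001 0.0102 0 0 0"

```text
clock: 21.85
eef_pos: [0.391, 0.3551, 0.0144]
orientation: [-0.0, 3.142, 0.0]
ft_force: [0.4, -0.8, -1.6]
opening: 0.0227
```

```bash
python3 -c "
from h import *
go(.391,.355,.0143)"
```

```text
t 21.85 pos [0.391  0.3551 0.0144] yaw -180.0 tilt 0.01 open 0.0227 F [ 0.4 -0.8 -1.6]
shift [ 0.     -0.0001  0.0002] turn [0. 0. 0.] mm 0.15358786667053714
```

Call:
drive_tool --targets "-0.6 0 0 0.0006 0 0 0; -0.6 0 0 0.0006 0 0 0; -0.6 0 0 0.0006 0 0 0; -0.45 0 0 0.0006 0 0 0; -0.3 0 0 0.0006 0 0 0; -0.1 0 0 0.0006 0 0 0; 0.2 0 0 0.0006 0 0 0; 0.2 0 0 0.0006 0 0 0"

```text
clock: 22.65
eef_pos: [0.391, 0.3551, 0.0139]
orientation: [-0.0, 3.141, 0.0]
ft_force: [-0.2, -0.2, -1.0]
opening: 0.0515
```

Call:
drive_tool --targets "0.3 0 0 0 0 0 0; 0.3 0 0 -0.03 0 0 0; 0.3 0 0 -0.07 0 0 0; 0.3 0 0 -0.11 0 0 0; 0.3 0 0 -0.13 0 0 0; 0.3 -0.02 -0.03 -0.13 0 0 0; 0.3 -0.04 -0.07 -0.13 0 0 0; 0.3 -0.06 -0.12 -0.13 0 0 0"

```text
clock: 23.45
eef_pos: [0.4396, 0.259, 0.1183]
orientation: [-0.004, 3.14, 0.001]
ft_force: [0.6, 0.3, 0.7]
opening: 0.056
```

```bash
python3 -c "
from h import *
snap('r_w');snap('r_s','scene');go(.55,.1125,.11)
s=cv2.imread('pics/r_s.png');cv2.imwrite('pics/r_s2.png',cv2.resize(s[200:310,150:340],None,fx=4,fy=4,interpolation=2))"
```

```text
t 23.55 pos [0.4408 0.2552 0.118 ] yaw 179.67 tilt 0.13 open 0.0554 F [-0.7  0.7  0.2]
shift [-0.1375 -0.1776  0.0105] turn [-0.0003  0.0002 -0.0009] mm 179.90179618089164
```

View pics/r_w.png

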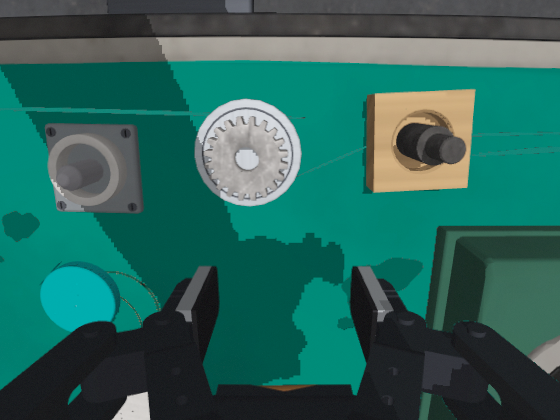

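View pics/r_s2.png

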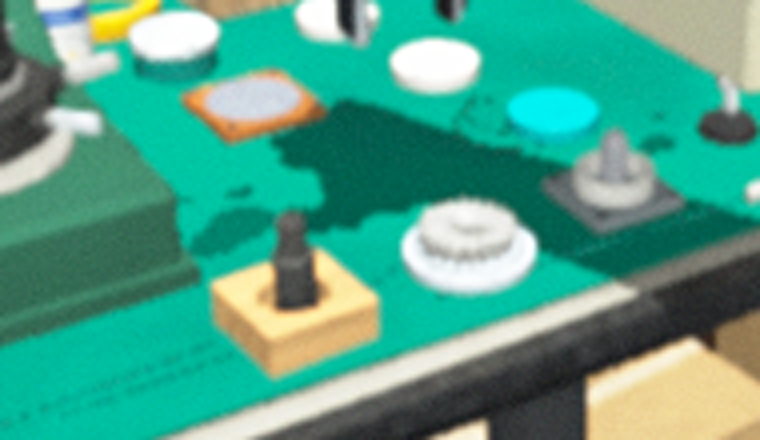

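Call:
drive_tool --targets "0.85 -0.035 -0.045 0.005 0 0 0; 0.85 -0.07 -0.09 0.01 0 0 0; 0.85 -0.105 -0.135 0.0105 0 0 0; 0.85 -0.1375 -0.1776 0.0105 0 0 -0.001; 0.85 -0.1375 -0.1776 0.0105 0 0 -0.001; 0.85 -0.1375 -0.1776 0.0105 0 0 -0.001; 0.85 -0.1375 -0.1776 0.0105 0 0 -0.001; 0.85 -0.1375 -0.1776 0.0105 0 0 -0.001"

```text
clock: 24.35
eef_pos: [0.5482, 0.1183, 0.1095]
orientation: [0.013, -3.141, -0.001]
ft_force: [0.5, 0.4, 0.8]
opening: 0.079
```

```bash
cat >> h.py <<'E'
def disc(n,x,y,zt,r=.045,hw=.034):
    f=load(n);o={'orientation':f['o_orientation'],'eef_pos':f['o_eef_pos']}
    h=cv2.cvtColor(f['image'],cv2.COLOR_BGR2HSV);Q=cloud(f,o)
    m=((h[...,1]<60)&(np.hypot(Q[...,0]-x,Q[...,1]-y)<r)&(abs(Q[...,2]-zt)<.006)).astype(np.uint8)
    c=max(cv2.findContours(m,0,cv2.CHAIN_APPROX_NONE)[0],key=cv2.contourArea)
    q=onplane(f,c[:,0],zt,o)[:,:2];A=np.c_[2*q,np.ones(len(q))];s=np.linalg.lstsq(A,(q**2).sum(1),rcond=None)[0]
    print('disc',s[:2].round(4),'r',np.sqrt(s[2]+s[0]**2+s[1]**2).round(4),'bounds',q.min(0).round(4),q.max(0).round(4),'ztop',np.median(Q[m>0][:,2]).round(4))
E
python3 -c "
from h import *
snap('s_w');disc('s_w',.6375,.1125,.012)
go(.6375,.1125,.02)"
```

```text
disc [0.6386 0.1127] r 0.0322 bounds [0.6055 0.0815] [0.6724 0.1439] ztop 0.0127
t 24.4 pos [0.5483 0.1183 0.1096] yaw -179.52 tilt 0.02 open 0.0791 F [ 0.7 -0.8  1.5]
shift [-0.1115 -0.0083  0.112 ] turn [ 0.     -0.      0.0013] mm 126.57131197457096
```

View pics/s_w.png

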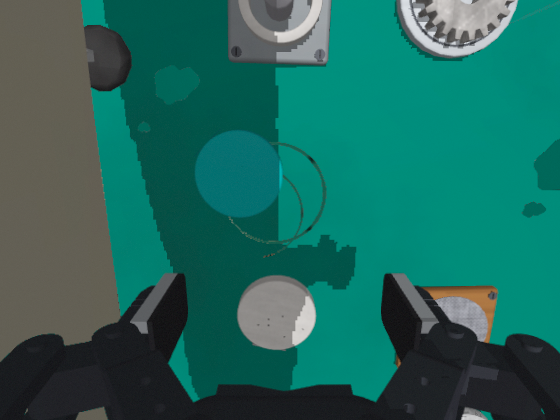

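Call:
drive_tool --targets "0.85 -0.05 -0.004 0.03 0 0 0.0013; 0.85 -0.09 -0.007 0.06 0 0 0.0013; 0.85 -0.1129 -0.007 0.09 0 0 0.0013; 0.85 -0.1129 -0.007 0.11 0 0 0.0013; 0.85 -0.1129 -0.007 0.13 0 0 0.0013; 0.85 -0.1129 -0.007 0.137 0 0 0.0013; 0.85 -0.1129 -0.007 0.137 0 0 0.0013; 0.85 -0.1129 -0.007 0.137 0 0 0.0013"

```text
clock: 25.2
eef_pos: [0.6395, 0.1122, 0.0012]
orientation: [0.002, 3.14, 0.0]
ft_force: [-0.3, -0.6, 0.2]
opening: 0.0793
```

```bash
python3 -c "
from h import *
snap('t_w');disc('t_w',.6375,.1125,.012)
go(.6384,.1127,-.024)"
```

```text
disc [0.6391 0.1126] r 0.032 bounds [0.6063 0.0809] [0.6723 0.1443] ztop 0.0126
t 25.25 pos [0.64   0.1122 0.0017] yaw 179.91 tilt 0.15 open 0.0791 F [0.6 0.8 0.1]
shift [0.002  0.0006 0.0321] turn [ 0.      0.0004 -0.0002] mm 25.722186541137056
```

View pics/t_w.png

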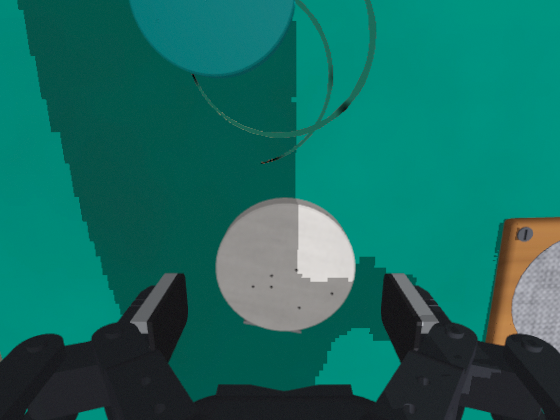

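Call:
drive_tool --targets "0.85 0.001 0.0006 0.012 0 0 0; 0.85 0.001 0.0006 0.022 0 0 0; 0.85 0.001 0.0006 0.029 0 0 0; 0.85 0.001 0.0006 0.0317 0 0 0; 0.7 0.001 0.0006 0.0317 0 0 0; 0.5 0.001 0.0006 0.0317 0 0 0; 0.35 0.001 0.0006 0.0317 0 0 0; 0.3 0.001 0.0006 0.0317 0 0 0" --grip_force 55

```text
clock: 26.05
eef_pos: [0.639, 0.1125, -0.0248]
orientation: [0.003, 3.141, 0.0]
ft_force: [-0.7, -0.3, 0.9]
opening: 0.0613
```

Call:
drive_tool --targets "0.3 0 0 0 0 0 0; 0.3 0 0 0 0 0 0; 0.3 0 0 -0.02 0 0 0; 0.3 0 0 -0.05 0 0 0; 0.3 0 0 -0.08 0 0 0; 0.3 0 0 -0.08 0 0 0; 0.3 0 0 -0.08 0 0 0; 0.3 0 0 -0.08 0 0 0"

```text
clock: 26.85
eef_pos: [0.637, 0.1123, 0.0364]
orientation: [-0.003, -3.138, 0.001]
ft_force: [-0.4, 0.3, -3.7]
opening: 0.0618
```

```bash
python3 -c "
from h import *
snap('u_w');f=load('u_w');disc('u_w',*f['o_eef_pos'][:2],.0525)
go(.6525,.256,.04)"
```

```text
Traceback (most recent call last):
  File "h.py", line 43, in disc
    c=max(cv2.findContours(m,0,cv2.CHAIN_APPROX_NONE)[0],key=cv2.contourArea)
ValueError: max() iterable argument is empty
```

View pics/u_w.png

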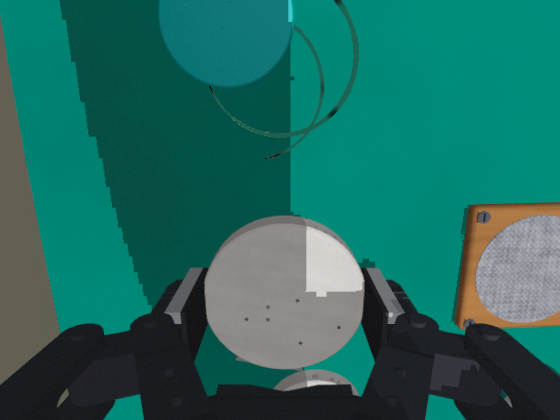

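Call:
drive_tool --targets "0.3 0.03 0.04 0 0 0 0; 0.3 0.059 0.08 0 0 0 0; 0.3 0.059 0.12 0 0 0 0; 0.3 0.059 0.16 0 0 0 0; 0.3 0.059 0.18 0 0 0 0; 0.3 0.059 0.18 0 0 0 0; 0.3 0.059 0.18 0 0 0 0; 0.3 0.059 0.18 0 0 0 0"

```text
clock: 27.7
eef_pos: [0.5915, 0.2551, 0.0378]
orientation: [-0.005, -3.14, 0.002]
ft_force: [0.0, -0.2, -3.4]
opening: 0.0614
```

```bash
python3 -c "
from h import *
snap('v_w');f=load('v_w');zt=float(f['o_eef_pos'][2])+.0362;disc('v_w',*f['o_eef_pos'][:2],zt)
go(.6525,.2562,-.0137)"
```

```text
disc [0.5918 0.255 ] r 0.0333 bounds [0.5588 0.2164] [0.6261 0.2937] ztop 0.0752
t 27.75 pos [0.5916 0.255  0.038 ] yaw 179.8 tilt 0.07 open 0.0616 F [ 0.  -0.8 -3.4]
shift [-0.0762  0.0018  0.0646] turn [-0.0001 -0.0001 -0.0006] mm 79.91659405961406
```

View pics/v_w.png

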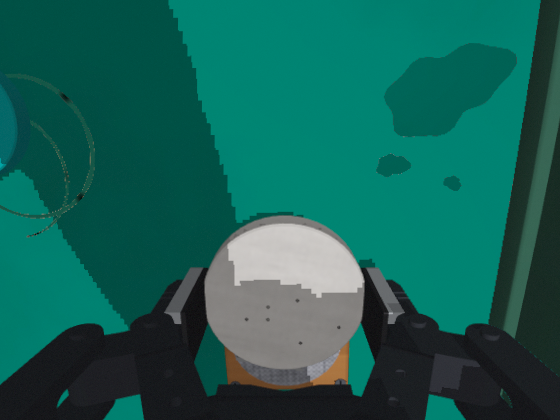

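```bash
python3 -c "
from h import *
for n,px in [('u_w',[(484,216.5),(469,324)]),('t_w',[(524.5,234)]),('v_w',[(234,383),(341,382)])]:
    f=load(n);o={'orientation':f['o_orientation'],'eef_pos':f['o_eef_pos']};print(n,onplane(f,px,.0105,o).round(4).tolist())
f=load('a_top');print(onplane(f,[(181,175),(205,175),(181,198.5),(205,198.5)],.0105).round(4).tolist())
g=f['image'][168:206,174:212];hs=cv2.cvtColor(g,cv2.COLOR_BGR2HSV);m=((hs[...,1]<70)&(hs[...,2]>80)).astype(np.uint8);M=cv2.moments(m,True);print(M['m00'],onplane(f,[(174+M['m10']/M['m00'],168+M['m01']/M['m00'])],.0105).round(4))
f=load('r_s');print(f['world_to_cam'][0])
P=cloud(f);h=cv2.cvtColor(f['image'],cv2.COLOR_BGR2HSV);m=((h[...,0]<20)&(h[...,1]>120)&(abs(P[...,0]-.652)<.07)&(abs(P[...,1]-.256)<.07)).astype(np.uint8);c=np.vstack([k[:,0] for k in cv2.findContours(m,0,1)[0]]);w=onplane(f,c,.01)[:,:2];print(cv2.minAreaRect((w*1000).astype(np.float32)))
"
```

```text
u_w [[0.6224, 0.2222, 0.0105], [0.69, 0.2238, 0.0105]]
t_w [[0.6227, 0.222, 0.0105]]
v_w [[0.688, 0.2228, 0.0105], [0.6874, 0.2911, 0.0105]]
[[0.6836, 0.2876, 0.0105], [0.6833, 0.2259, 0.0105], [0.6219, 0.285, 0.0105], [0.6216, 0.224, 0.0105]]
593.0 [[0.6531 0.257  0.0105]]
[-0.55394809 -0.8325019   0.0090612   0.3857064 ]
((647.4049682617188, 258.31964111328125), (79.70284271240234, 80.2261734008789), 87.64603424072266)
```

Call:
drive_tool --targets "0.3 -0.04 0.002 0 0 0 -0.0006; 0.3 -0.0793 0.002 0 0 0 -0.0006; 0.3 -0.0793 0.002 0.015 0 0 -0.0006; 0.3 -0.0793 0.002 0.03 0 0 -0.0006; 0.3 -0.0793 0.002 0.042 0 0 -0.0006; 0.3 -0.0793 0.002 0.052 0 0 -0.0006; 0.3 -0.0793 0.002 0.058 0 0 -0.0006; 0.3 -0.0793 0.002 0.058 0 0 -0.0006"

```text
clock: 28.55
eef_pos: [0.6537, 0.2579, -0.009]
orientation: [0.004, -3.139, 0.001]
ft_force: [0.0, -0.0, -3.9]
opening: 0.0618
```

```bash
python3 -c "
from h import *
snap('w_w');go(.655,.2567,-.0138)"
```

```text
t 28.6 pos [ 0.6543  0.258  -0.0082] yaw -179.87 tilt 0.05 open 0.0616 F [-0.9 -0.6 -4. ]
shift [-0.0008 -0.0017  0.007 ] turn [-0.     -0.0001  0.0004] mm 5.8275345847680615
```

View pics/w_w.png

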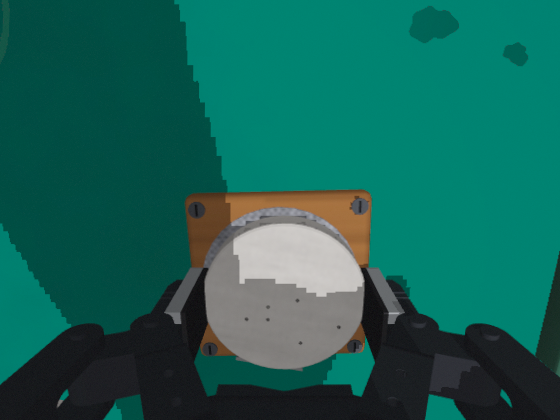

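```bash
python3 -c "
from h import *
f=load('w_w');o={'orientation':f['o_orientation'],'eef_pos':f['o_eef_pos']}
q=onplane(f,[(197,210),(360,206),(210,348),(355,346)],.0105,o);print(q.round(4).tolist(),q.mean(0))
disc('w_w',.6545,.258,-.0082+.0362)
q=onplane(f,[(285,215),(285,368),(205,292),(364,292)],.028,o);print(q.round(4).tolist())"
```

```text
[[0.6227, 0.2218, 0.0105], [0.6208, 0.2889, 0.0105], [0.6894, 0.2234, 0.0105], [0.6881, 0.2909, 0.0105]] [0.65524616 0.25625425 0.0105    ]
disc [0.6534 0.2562] r 0.0337 bounds [0.6212 0.2119] [0.6871 0.2962] ztop 0.0283
[[0.6197, 0.258, 0.028], [0.6861, 0.2583, 0.028], [0.6509, 0.2271, 0.028], [0.6507, 0.2888, 0.028]]
```

Call:
drive_tool --targets "0.3 -0.0015 -0.002 0.002 0 0 0; 0.3 -0.0015 -0.002 0.004 0 0 0; 0.3 -0.0015 -0.002 0.0055 0 0 0; 0.3 -0.0015 -0.002 0.0068 0 0 0; 0.3 -0.0015 -0.002 0.0068 0 0 0; 0.3 -0.0015 -0.002 0.0068 0 0 0; 0.3 -0.0015 -0.002 0.0068 0 0 0; 0.3 -0.0015 -0.002 0.0068 0 0 0"

```text
clock: 29.4
eef_pos: [0.6563, 0.2564, -0.0132]
orientation: [-0.003, 3.141, 0.0]
ft_force: [-0.1, 0.4, -2.8]
opening: 0.0619
```

```bash
python3 -c "
from h import *
go(.655,.2567,-.0138)"
```

```text
t 29.4 pos [ 0.6563  0.2564 -0.0132] yaw -179.89 tilt 0.01 open 0.0619 F [-0.1  0.4 -2.8]
shift [0.0017 0.0004 0.0007] turn [0.     0.     0.0003] mm 1.471988000896972
```

Call:
drive_tool --targets "0.3 0.0005 0 0.001 0 0 0; 0.3 0.0005 0 0.001 0 0 0; 0.3 0.0005 0 0.001 0 0 0; 0.45 0.0005 0 0.001 0 0 0; 0.6 0.0005 0 0.001 0 0 0; 0.75 0.0005 0 0.001 0 0 0; 0.85 0.0005 0 0.001 0 0 0; 0.85 0.0005 0 0.001 0 0 0"

```text
clock: 30.2
eef_pos: [0.6564, 0.2565, -0.0134]
orientation: [-0.003, 3.14, 0.001]
ft_force: [-0.3, 0.5, -0.5]
opening: 0.079
```

Call:
drive_tool --targets "0.85 0 0 -0.01 0 0 0; 0.85 0 0 -0.04 0 0 0; 0.85 0 0 -0.08 0 0 0; 0.85 0 0 -0.12 0 0 0; 0.85 0 0 -0.15 0 0 0; 0.85 0.05 0 -0.17 0 0 0; 0.85 0.1 0 -0.17 0 0 0; 0.85 0.15 -0.03 -0.17 0 0 0"

```text
clock: 31.0
eef_pos: [0.5357, 0.2342, 0.1236]
orientation: [-0.007, 3.138, 0.004]
ft_force: [0.0, -0.6, 0.8]
opening: 0.079
```

Call:
drive_tool --targets "0.85 0.05 -0.02 0 0 0 0; 0.85 0.1 -0.05 -0.02 0 0 0; 0.85 0.15 -0.05 -0.04 0 0 0; 0.85 0.15 -0.05 -0.06 0 0 0; 0.85 0.15 -0.05 -0.06 0 0 0; 0.85 0.15 -0.05 -0.06 0 0 0; 0.85 0.15 -0.05 -0.06 0 0 0; 0.85 0.15 -0.05 -0.06 0 0 0"

```text
clock: 31.8
eef_pos: [0.4161, 0.1919, 0.1689]
orientation: [0.003, -3.14, 0.001]
ft_force: [0.1, -0.1, 0.3]
opening: 0.079
```

```bash
python3 -c "
from h import *
snap('x_w');snap('x_s','scene');snap('x_t','top');go(.4,.2,.2)
s=cv2.imread('pics/x_s.png');cv2.imwrite('pics/x_s2.png',cv2.resize(s[190:310,150:340],None,fx=4,fy=4,interpolation=2))"
```

```text
t 31.95 pos [0.416  0.1918 0.1691] yaw -179.9 tilt 0.09 open 0.0787 F [ 0.3  0.3 -0.4]
shift [ 0.02    0.0102 -0.0387] turn [-0.0001 -0.0002  0.0003] mm 35.7687637262739
```

View pics/x_w.png

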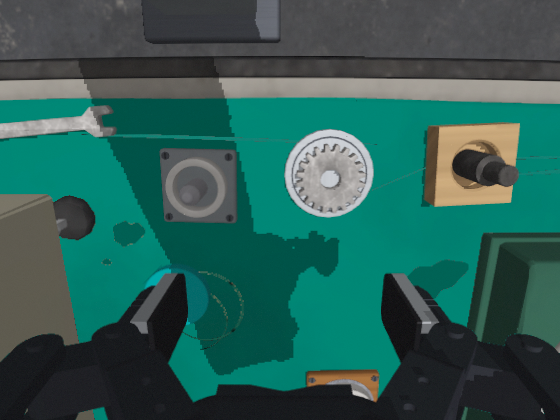

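View pics/x_s2.png

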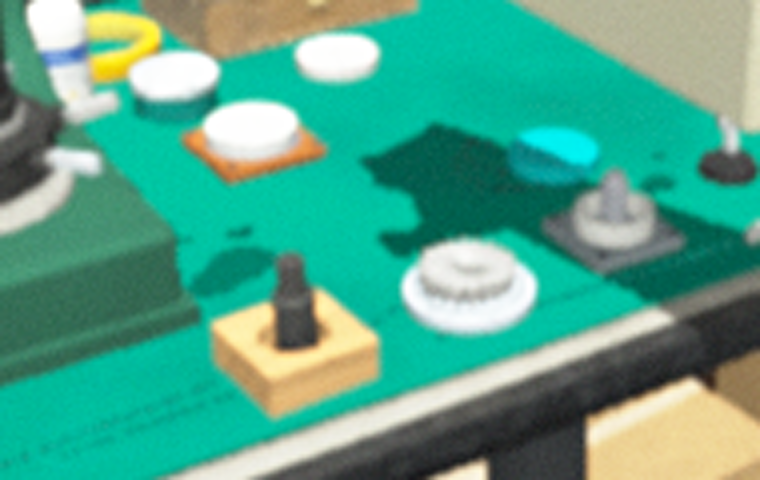

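View pics/x_t.png

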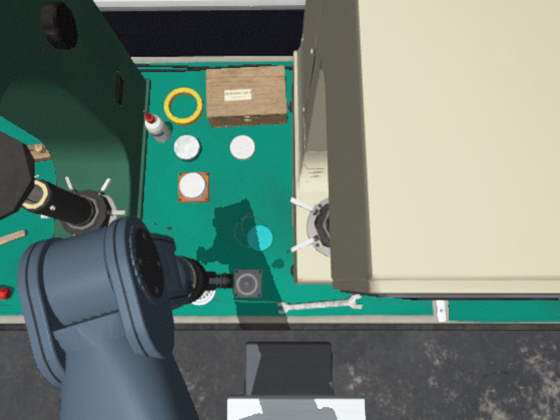

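```bash
python3 -c "
from h import *
f=load('x_t');h=cv2.cvtColor(f['image'],cv2.COLOR_BGR2HSV)
m=np.zeros(h.shape[:2],np.uint8);m[168:206,174:212]=((h[...,1]<60)&(h[...,2]>150))[168:206,174:212]
c=max(cv2.findContours(m,0,1)[0],key=cv2.contourArea)[:,0];w=onplane(f,c,.022)[:,:2]*1000;print('disc',cv2.minEnclosingCircle(w.astype(np.float32)),cv2.minAreaRect(w.astype(np.float32)))
P=cloud(f);print('z',np.median(P[m>0][:,2]))
ng=~((h[...,0]>70)&(h[...,0]<100)&(h[...,1]>120));m[:]=0;m[168:206,174:212]=ng[168:206,174:212]
c=max(cv2.findContours(m,0,1)[0],key=cv2.contourArea)[:,0];w=onplane(f,c,.01)[:,:2]*1000;print('plate',cv2.minAreaRect(w.astype(np.float32)))
for n,b in [('other',(225,130,258,163)),('tin',(170,131,203,164))]:
    m[:]=0;m[b[1]:b[3],b[0]:b[2]]=(ng&(h[...,2]>110))[b[1]:b[3],b[0]:b[2]];M=cv2.moments(m,True)
    a=load('a_top');ha=cv2.cvtColor(a['image'],cv2.COLOR_BGR2HSV);mm=m*0;mm[b[1]:b[3],b[0]:b[2]]=((~((ha[...,0]>70)&(ha[...,0]<100)&(ha[...,1]>120)))&(ha[...,2]>110))[b[1]:b[3],b[0]:b[2]];N=cv2.moments(mm,True)
    print(n,M['m10']/M['m00']-N['m10']/N['m00'],M['m01']/M['m00']-N['m01']/N['m00'])
"
```

```text
disc ((653.2442626953125, 253.53382873535156), 35.83015823364258) ((652.943115234375, 255.6841278076172), (70.59082794189453, 60.724708557128906), 1.8507872819900513)
z 0.02219884872054173
plate ((652.2386474609375, 255.97999572753906), (80.78279113769531, 77.1585464477539), 1.7406492233276367)
other -0.01923768040941809 -0.021030993042359114
tin 0.015951259233418114 0.01932472517887618
```

Every piece is on its holder within about 2 mm, and the other disc and tin haven't moved. Handing in.

```bash
python3 -c "
from rig import order
print(order.finish_job())"
```

```text
the job is handed in; nothing more can be done
None
```

The job is done and handed in at about 32 s, in the order you asked. The gear is on the round plate, the bearing ring is over the post and down on its base, and the pin is upright in the socket. The reference disc from under the ring is flat on the square plate.

**Last checks**
- **Gear:** within about 1–2 mm of the plate centre.
- **Ring:** its top is at 25 mm, so it is seated on the base, with the post through it.
- **Pin:** upright in the hole and standing free. I judged this by eye from two views.
- **Disc:** its top is at 22 mm, and it is within about 1 mm of the plate centre.
- **Left alone:** the other disc and the tin show no movement between the first and last top views. I never touched the turquoise look-alike, and in the pictures it stays where it was.

**What failed or disagreed**
- **First gear grasp:** it missed. The fingertips sit about 20–27 mm further back than the TCP description implied. I measured this with the wrist camera and lowered all the grasps to match; the gear had not moved.
- **Camera agreement:** the top and wrist cameras differed by 1–3 mm. For the square plate's x the scene view was off by a further 5 mm or so; I left that reading out and used the other two.

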